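# Set and lock the glass roundels on their spindle stands

### The job

First turn every glass roundel on its stand until its white mark points at the yellow arrow; only when all of them are set, lock each one by pushing an orange-tabbed spring clip sideways into the groove of its spindle until it snaps fully home. Put the clips left over into the grey tray. The marks must still point at the arrows at the end, and the jars, dish, cutter and glass strips are to be left where they are.

Things in the scene. Friction and masses are not known exactly. Their poses are not given: they have to be found in the camera images.
- stand1: dark grey cast-iron stand, 3 kg, standing free on the bench: 100 x 100 x 20 mm base, upright 66 mm high steel spindle in its middle carrying a dark red glass roundel. Origin: spindle axis at bench level; z up; x points from the spindle to the yellow arrow on the base's edge. Two or three stands are present; an absent one reads None
- groove1 (a point): on stand1's spindle axis, at the groove's lower edge. Heights over the bench: roundel 35 to 49 mm, shoulder (24 mm diameter) up to 50, brass groove (14 mm diameter) 50 to 60, head (24 mm diameter) 60 to 66 mm, the top. Axes as stand1
- roundel1 (a joint): angle of the dark red roundel on stand1 (60 mm diameter, 14 mm thick, white radial mark on top): 0 when the mark points at the arrow, positive anticlockwise from above, -3.6 to 3.6 rad; stays where left (friction 0.03 N m). Can be gripped across its diameter from above, the spindle head between the fingers
- stand2: dark grey cast-iron stand, 3 kg, standing free on the bench: 100 x 100 x 20 mm base, upright 66 mm high steel spindle in its middle carrying a green glass roundel. Origin: spindle axis at bench level; z up; x points from the spindle to the yellow arrow on the base's edge. Two or three stands are present; an absent one reads None
- groove2 (a point): on stand2's spindle axis, at the groove's lower edge. Heights over the bench: roundel 35 to 49 mm, shoulder (24 mm diameter) up to 50, brass groove (14 mm diameter) 50 to 60, head (24 mm diameter) 60 to 66 mm, the top. Axes as stand2
- roundel2 (a joint): angle of the green roundel on stand2 (60 mm diameter, 14 mm thick, white radial mark on top): 0 when the mark points at the arrow, positive anticlockwise from above, -3.6 to 3.6 rad; stays where left (friction 0.03 N m). Can be gripped across its diameter from above, the spindle head between the fingers
- stand3: dark grey cast-iron stand, 3 kg, standing free on the bench: 100 x 100 x 20 mm base, upright 66 mm high steel spindle in its middle carrying a blue glass roundel. Origin: spindle axis at bench level; z up; x points from the spindle to the yellow arrow on the base's edge. Two or three stands are present; an absent one reads None
- groove3 (a point): on stand3's spindle axis, at the groove's lower edge. Heights over the bench: roundel 35 to 49 mm, shoulder (24 mm diameter) up to 50, brass groove (14 mm diameter) 50 to 60, head (24 mm diameter) 60 to 66 mm, the top. Axes as stand3
- roundel3 (a joint): angle of the blue roundel on stand3 (60 mm diameter, 14 mm thick, white radial mark on top): 0 when the mark points at the arrow, positive anticlockwise from above, -3.6 to 3.6 rad; stays where left (friction 0.03 N m). Can be gripped across its diameter from above, the spindle head between the fingers
- clip1: open spring clip: flat steel fork 60 x 40 x 6 mm with upright orange tab; all alike, fit any stand. Origin: underside, where the spindle axis passes when home; z up; x points out of the mouth. Jaws reach to x = +14 mm, tail to -46 mm. Home: the fork lies in the 10 mm high groove on the shoulder, jaws closed round the groove, origin on the axis (about 1.5 mm of play)
- tab1 (a point): top centre of clip1's orange tab, 38 mm behind the clip's origin and 46 mm above its underside. Tab 12 mm thick (clip x), 30 mm wide (clip y), 40 mm tall. The 8 mm mouth is sprung: pushed sideways along clip +x over the groove it gives from 16 mm before home, hardest at about 9 mm (10 to 15 N), then snaps shut
- clip2: open spring clip: flat steel fork 60 x 40 x 6 mm with upright orange tab; all alike, fit any stand. Origin: underside, where the spindle axis passes when home; z up; x points out of the mouth. Jaws reach to x = +14 mm, tail to -46 mm. Home: the fork lies in the 10 mm high groove on the shoulder, jaws closed round the groove, origin on the axis (about 1.5 mm of play)
- tab2 (a point): top centre of clip2's orange tab, 38 mm behind the clip's origin and 46 mm above its underside. Tab 12 mm thick (clip x), 30 mm wide (clip y), 40 mm tall. The 8 mm mouth is sprung: pushed sideways along clip +x over the groove it gives from 16 mm before home, hardest at about 9 mm (10 to 15 N), then snaps shut
- clip3: open spring clip: flat steel fork 60 x 40 x 6 mm with upright orange tab; all alike, fit any stand. Origin: underside, where the spindle axis passes when home; z up; x points out of the mouth. Jaws reach to x = +14 mm, tail to -46 mm. Home: the fork lies in the 10 mm high groove on the shoulder, jaws closed round the groove, origin on the axis (about 1.5 mm of play)
- tab3 (a point): top centre of clip3's orange tab, 38 mm behind the clip's origin and 46 mm above its underside. Tab 12 mm thick (clip x), 30 mm wide (clip y), 40 mm tall. The 8 mm mouth is sprung: pushed sideways along clip +x over the groove it gives from 16 mm before home, hardest at about 9 mm (10 to 15 N), then snaps shut
- clip4: open spring clip: flat steel fork 60 x 40 x 6 mm with upright orange tab; all alike, fit any stand. Origin: underside, where the spindle axis passes when home; z up; x points out of the mouth. Jaws reach to x = +14 mm, tail to -46 mm. Home: the fork lies in the 10 mm high groove on the shoulder, jaws closed round the groove, origin on the axis (about 1.5 mm of play)
- tab4 (a point): top centre of clip4's orange tab, 38 mm behind the clip's origin and 46 mm above its underside. Tab 12 mm thick (clip x), 30 mm wide (clip y), 40 mm tall. The 8 mm mouth is sprung: pushed sideways along clip +x over the groove it gives from 16 mm before home, hardest at about 9 mm (10 to 15 N), then snaps shut
- tray: grey plastic parts tray fixed to the bench, 180 (x) x 150 (y) mm, walls 18 mm high and 4 mm thick, floor 4 mm thick, empty at the start. Origin: centre of its underside; z up
- frit_jar: amber glass jar with white lid, 56 mm across, 75 tall; bystander, to be left where it is. Origin: centre of its underside
- bead_jar: green glass jar with black lid, 52 mm across, 70 tall; bystander, to be left where it is. Origin: centre of its underside
- offcut_red: flat red glass strip 90 x 22 x 5 mm; bystander, to be left where it is. Origin: centre of its underside
- offcut_olive: flat olive glass strip 120 x 30 x 5 mm; bystander, to be left where it is. Origin: centre of its underside
- glass_cutter: purple-handled glass cutter, 105 mm long, 14 high; bystander, to be left where it is. Origin: centre of its underside at the front end of the handle
- dish: white ceramic dish, 90 mm across, 30 high; bystander, to be left where it is. Origin: centre of its underside
Mind the look-alikes: they are no part of the job. What is shaped like the clip1 but turquoise is not meant.

How it is judged:
On the way:
1. every roundel's mark points at its arrow (within 0.12 rad) while no clip is on a spindle yet (value of joint roundel1 between -0.12 and 0.12 rad and value of joint roundel2 between -0.12 and 0.12 rad and value of joint roundel3 between -0.12 and 0.12 rad and horizontal distance between each of clip1, clip2, clip3, clip4 and groove1 above 0.015 m and horizontal distance between each of clip1, clip2, clip3, clip4 and groove2 above 0.015 m and horizontal distance between each of clip1, clip2, clip3, clip4 and groove3 above 0.015 m), for 0.2 s.
At the end, for the whole second after the job is handed in: each mark within 0.12 rad of its arrow and a clip home in each groove (within 4 mm of the axis, underside -3 to +6 mm from the groove's lower edge, level within 0.25 rad); every other clip in the tray (origin between its walls, under 35 mm above its underside); all clips at rest (((horizontal distance between clip1 and groove1 below 0.004 m and z of clip1 in the frame of groove1 between -0.003 and 0.006 m and angle between the z axis of clip1 and the z axis of groove1, either way round below 0.25 rad) or (horizontal distance between clip1 and groove2 below 0.004 m and z of clip1 in the frame of groove2 between -0.003 and 0.006 m and angle between the z axis of clip1 and the z axis of groove2, either way round below 0.25 rad) or (horizontal distance between clip1 and groove3 below 0.004 m and z of clip1 in the frame of groove3 between -0.003 and 0.006 m and angle between the z axis of clip1 and the z axis of groove3, either way round below 0.25 rad) or (x of clip1 in the frame of tray between -0.088 and 0.088 m and y of clip1 in the frame of tray between -0.073 and 0.073 m and z of clip1 in the frame of tray between 0 and 0.035 m)) and ((horizontal distance between clip2 and groove1 below 0.004 m and z of clip2 in the frame of groove1 between -0.003 and 0.006 m and angle between the z axis of clip2 and the z axis of groove1, either way round below 0.25 rad) or (horizontal distance between clip2 and groove2 below 0.004 m and z of clip2 in the frame of groove2 between -0.003 and 0.006 m and angle between the z axis of clip2 and the z axis of groove2, either way round below 0.25 rad) or (horizontal distance between clip2 and groove3 below 0.004 m and z of clip2 in the frame of groove3 between -0.003 and 0.006 m and angle between the z axis of clip2 and the z axis of groove3, either way round below 0.25 rad) or (x of clip2 in the frame of tray between -0.088 and 0.088 m and y of clip2 in the frame of tray between -0.073 and 0.073 m and z of clip2 in the frame of tray between 0 and 0.035 m)) and ((horizontal distance between clip3 and groove1 below 0.004 m and z of clip3 in the frame of groove1 between -0.003 and 0.006 m and angle between the z axis of clip3 and the z axis of groove1, either way round below 0.25 rad) or (horizontal distance between clip3 and groove2 below 0.004 m and z of clip3 in the frame of groove2 between -0.003 and 0.006 m and angle between the z axis of clip3 and the z axis of groove2, either way round below 0.25 rad) or (horizontal distance between clip3 and groove3 below 0.004 m and z of clip3 in the frame of groove3 between -0.003 and 0.006 m and angle between the z axis of clip3 and the z axis of groove3, either way round below 0.25 rad) or (x of clip3 in the frame of tray between -0.088 and 0.088 m and y of clip3 in the frame of tray between -0.073 and 0.073 m and z of clip3 in the frame of tray between 0 and 0.035 m)) and ((horizontal distance between clip4 and groove1 below 0.004 m and z of clip4 in the frame of groove1 between -0.003 and 0.006 m and angle between the z axis of clip4 and the z axis of groove1, either way round below 0.25 rad) or (horizontal distance between clip4 and groove2 below 0.004 m and z of clip4 in the frame of groove2 between -0.003 and 0.006 m and angle between the z axis of clip4 and the z axis of groove2, either way round below 0.25 rad) or (horizontal distance between clip4 and groove3 below 0.004 m and z of clip4 in the frame of groove3 between -0.003 and 0.006 m and angle between the z axis of clip4 and the z axis of groove3, either way round below 0.25 rad) or (x of clip4 in the frame of tray between -0.088 and 0.088 m and y of clip4 in the frame of tray between -0.073 and 0.073 m and z of clip4 in the frame of tray between 0 and 0.035 m)) and linear speed of each of clip1, clip2, clip3, clip4 below 0.02 m/s and value of joint roundel1 between -0.12 and 0.12 rad and value of joint roundel2 between -0.12 and 0.12 rad and value of joint roundel3 between -0.12 and 0.12 rad and ((horizontal distance between clip1 and groove1 below 0.004 m and z of clip1 in the frame of groove1 between -0.003 and 0.006 m and angle between the z axis of clip1 and the z axis of groove1, either way round below 0.25 rad) or (horizontal distance between clip2 and groove1 below 0.004 m and z of clip2 in the frame of groove1 between -0.003 and 0.006 m and angle between the z axis of clip2 and the z axis of groove1, either way round below 0.25 rad) or (horizontal distance between clip3 and groove1 below 0.004 m and z of clip3 in the frame of groove1 between -0.003 and 0.006 m and angle between the z axis of clip3 and the z axis of groove1, either way round below 0.25 rad) or (horizontal distance between clip4 and groove1 below 0.004 m and z of clip4 in the frame of groove1 between -0.003 and 0.006 m and angle between the z axis of clip4 and the z axis of groove1, either way round below 0.25 rad)) and ((horizontal distance between clip1 and groove2 below 0.004 m and z of clip1 in the frame of groove2 between -0.003 and 0.006 m and angle between the z axis of clip1 and the z axis of groove2, either way round below 0.25 rad) or (horizontal distance between clip2 and groove2 below 0.004 m and z of clip2 in the frame of groove2 between -0.003 and 0.006 m and angle between the z axis of clip2 and the z axis of groove2, either way round below 0.25 rad) or (horizontal distance between clip3 and groove2 below 0.004 m and z of clip3 in the frame of groove2 between -0.003 and 0.006 m and angle between the z axis of clip3 and the z axis of groove2, either way round below 0.25 rad) or (horizontal distance between clip4 and groove2 below 0.004 m and z of clip4 in the frame of groove2 between -0.003 and 0.006 m and angle between the z axis of clip4 and the z axis of groove2, either way round below 0.25 rad)) and ((horizontal distance between clip1 and groove3 below 0.004 m and z of clip1 in the frame of groove3 between -0.003 and 0.006 m and angle between the z axis of clip1 and the z axis of groove3, either way round below 0.25 rad) or (horizontal distance between clip2 and groove3 below 0.004 m and z of clip2 in the frame of groove3 between -0.003 and 0.006 m and angle between the z axis of clip2 and the z axis of groove3, either way round below 0.25 rad) or (horizontal distance between clip3 and groove3 below 0.004 m and z of clip3 in the frame of groove3 between -0.003 and 0.006 m and angle between the z axis of clip3 and the z axis of groove3, either way round below 0.25 rad) or (horizontal distance between clip4 and groove3 below 0.004 m and z of clip4 in the frame of groove3 between -0.003 and 0.006 m and angle between the z axis of clip4 and the z axis of groove3, either way round below 0.25 rad))); the robot touches nothing.
It fails at once if a jar, the dish, the cutter or a glass strip is moved by more than 40 mm (distance of any of frit_jar, bead_jar, offcut_red, offcut_olive, glass_cutter, dish from where it was at the start of the episode above 0.04 m).
Of stand1, stand2, stand3 only 2 to 3 are there at a start; the rules pass over those that are not, and their reading is None.
At some moment in a run one of clip1, clip2, clip3, clip4 may be knocked a few centimetres aside while the robot is not near it.
Once in a run the grip may slacken for a moment while it holds something.
It also fails if it takes over 210 s, if anything falls off the work surface, if the arm or the gripper's body presses on something with over 40 N, if the wrist force passes 120 N, or if a joint passes its speed limit or range.

### The arm

A 6-joint arm with a two-finger parallel gripper is mounted at the origin on the work surface. World frame = base frame: x ahead of the robot, y to its left, z up, the work surface at z = 0. Lengths are in m, angles in rad, forces in N, time in s.
With the tool pointing down it reaches from about 0.375 to 0.975 m from the base axis. Payload 3.8 kg.
Tool frame: the origin (TCP) lies at the very end of the fingers, on their centre line; the grasp point (between the pads) lies 19 mm behind it; z points along the fingers, y is the line along which they close (so a half turn about z gives the same grasp; the last joint's range is limited). The gripper opens to 85 mm and grips with 20 to 120 N. Pads are 22 mm wide; open, the fingers measure 114 mm over their backs; the gripper's body (76 mm by 85 mm) begins 54 mm behind the grasp point. The pads swing forward as they close: fully open they stand 13 mm farther back than shut.
Start: joints at [1.237, 0.264, 1.604, -0, 1.274, -0.037], TCP at [0.197, 0.645, 0.231] pointing down, gripper open.
Joint ranges: [-2.63, 2.63], [-0.94, 2.18], [0.31, 2.57], [-1.31, 4.45], [0, 2.66], [-2.55, 2.55]. Speed limits (rad/s): [2.57, 2.57, 3.14, 3.14, 3.14, 3.14].

### API

Orientations are given as a rotation vector (axis times angle).
In Python, from workcell import monitor, viewer, job gives the robot as it stands. The module is installed in compiled form; this text tells all that it offers.
- The arm moves only by the tool step_arm, never from a script. Its argument "series" is one flat list of numbers, 4 for each row, row after row: the shift along the tool's x, y, z in m, then the turn about the tool's z in rad. A call has 1 to 8 rows; each row is the pose to reach, as a shift and turn from the pose commanded when the call began, along the tool's axes at that moment; what a row does not reach only later rows make up. A row lasts 1/8 s, in which the tool goes at most 62.5 mm and 10.7 degrees, less where a joint would pass 70% of its speed; a pose out of reach is approached as far as the arm can. A call with a gripper value outside its range is refused whole. "gripper" is the opening, from 0 (shut) to 1 (fully open), set as the call begins (left out, the last holds). The fingers move at their own pace and stop on an object; "newtons" is the grip in N (left out, the last holds). Time passes only in rows, so rows that repeat a pose let the fingers close. It gives the time, the measured TCP pose, the force, the opening and the grip force at its end, in the units of the state.
- monitor.read_state(): the state, without advancing time (a new reading comes with each control period).
- viewer.read_camera(name): name is "scene" or "top" or "wrist"; returns a dict with "image" (420x560x3 uint8, red, green, blue), "intrinsics" (3x3 intrinsics, pixels), "T" (4x4, takes a point from camera to world coordinates); the wrist camera has in their place "hand_eye" (4x4, takes a point from camera to tool coordinates, whose origin is the TCP and whose axes are the flange's). Camera axes: x right, y up, looking along -z (the intrinsics and any distortion apply to the point x, -y, -z); pixel columns grow to the right and rows downward; lengths in m; the calibration is good to about 2 mm. A picture is of the moment at which its call begins: read the wrist's pose just before it. There is no depth.
- job.finish_job(): hands the job in; it is judged then, once.
Trained networks look in a picture, given as the dict that the camera call returned (one of the last four; its "shot" number tells which), for a name from the list of things; names that differ only in an ending like _2 or _b are one class to them, and where a whole thing is asked for, a point or a joint stands for the part that bears it (a point fixed in the world has none). Each returns a list of dicts, best first, with "score" (0 to 1); they miss things now and then, are a little off and sometimes report something else, mostly with a low value. They report only what shows in the picture. A call takes as long as a camera call. They do not tell look-alikes from the thing itself.
- viewer.boxes_of(picture, label): "extent" ([centre column, centre row, width, height] in pixels, round what is visible of it).
- viewer.spot_point(picture, label): "point" ([column, row] in pixels: a listed point, or the origin of a listed thing).
The state is a dict: "time": time; "q": joint angles; "joint_vel": joint speeds; "joint_torque": joint torques, N m; "tool_pos": TCP position; "tcp_rot": TCP orientation; "wrist_force": force on the tool from outside, world axes, zero at the start; "torque": the same for the moment, N m; "width": opening from 0.0 (shut) to 1.0 (fully open); "grip_force": force on a finger pad.
Only numpy, scipy, OpenCV 4.12 (cv2) and the standard library are available. Lean on these libraries where they do the work, as an engineer would, in place of code of your own. Each camera call takes 0.05 s, during which the arm holds its last target. There are 200 camera calls.

## Working session

There is one attempt and no reset: what is moved stays moved. The work goes in short steps, Python scripts to look and compute and a tool call to move; the robot and the scene stay as the last step left them, time stands still between calls to the robot, and variables do not carry over. Pictures are saved under pics/ and viewed, at most 14 in all, crops included, and the job is handed in when it is done.

Besides the shell and the picture viewer there is one more tool, called after "Request:" as a command line: name --argument value ..., lists and objects as JSON in quotes. step_arm: Moves the arm, as the interface text tells. Its arguments: {"type":"object","properties":{"series":{"type":"array"},"gripper":{"type":"number"},"newtons":{"type":"number"}},"required":["series"]}

```bash
mkdir -p pics
cat > h.py <<'E'
import numpy as np, cv2
from scipy.spatial.transform import Rotation as R
from workcell import monitor, viewer, job
def save(p,n): cv2.imwrite('pics/'+n+'.png', p['image'][:,:,::-1])
def tool():
    s=monitor.read_state(); T=np.eye(4); T[:3,:3]=R.from_rotvec(s['tcp_rot']).as_matrix(); T[:3,3]=s['tool_pos']; return T
def shot(name):
    T=tool(); p=viewer.read_camera(name)
    p['W']=T@p['hand_eye'] if name=='wrist' else p['T']
    return p
def ray(p,px):
    K=np.array(p['intrinsics']); d=np.linalg.inv(K)@[px[0],px[1],1]; d=np.array([d[0],-d[1],-d[2]])
    return p['W'][:3,3], p['W'][:3,:3]@d
def atz(p,px,z):
    o,d=ray(p,px); return o+d*(z-o[2])/d[2]
def proj(p,X):
    c=np.linalg.inv(p['W'])@np.append(X,1); v=np.array(p['intrinsics'])@[c[0],-c[1],-c[2]]; return v[:2]/v[2]
def tri(obs):
    A=np.zeros((3,3));b=np.zeros(3)
    for p,px in obs:
        o,d=ray(p,px); d=d/np.linalg.norm(d); M=np.eye(3)-np.outer(d,d); A+=M;b+=M@o
    return np.linalg.solve(A,b)
E
python3 - <<'E'
from h import *
np.set_printoptions(precision=3,suppress=True)
s=monitor.read_state();print(s)
for n in('scene','top'):
    p=shot(n);save(p,n+'0');print(n,p.keys(),p['intrinsics'],p['W'])
    for l in ('stand1','stand2','stand3','clip1','tab1','tray'):
        print(l,[(np.round(d['point'],1),round(d['score'],2)) for d in viewer.spot_point(p,l)])
E
```

```text
{'time': 0.0, 'q': array([ 1.237,  0.265,  1.605, -0.   ,  1.274, -0.037]), 'joint_vel': array([-0.001,  0.   ,  0.001,  0.001,  0.001,  0.   ]), 'joint_torque': array([ -0.001, -51.511, -36.731,   0.   ,   0.013,  -0.   ]), 'tool_pos': array([0.197, 0.645, 0.23 ]), 'tcp_rot': array([-0.464, -3.107,  0.003]), 'wrist_force': array([-0.382,  0.012,  0.142]), 'torque': array([0.016, 0.019, 0.007]), 'grip_force': 0.0, 'width': 0.9984517380300155}
scene dict_keys(['image', 'intrinsics', 'T', 'shot', 'W']) [[495.251   0.    282.535]
 [  0.    495.251 211.192]
 [  0.      0.      1.   ]] [[ 0.175 -0.714  0.678  1.333]
 [ 0.985  0.128 -0.119 -0.132]
 [-0.002  0.689  0.725  0.899]
 [ 0.     0.     0.     1.   ]]
stand1 [(array([378.3, 236. ]), 0.93), (array([198. , 180.5]), 0.73), (array([195.3, 270.6]), 0.69)]
stand2 [(array([378.3, 236. ]), 0.93), (array([198. , 180.5]), 0.73), (array([195.3, 270.6]), 0.69)]
stand3 [(array([378.3, 236. ]), 0.93), (array([198. , 180.5]), 0.73), (array([195.3, 270.6]), 0.69)]
clip1 [(array([307.4, 206.4]), 0.89), (array([354.3, 195.5]), 0.84), (array([246.4, 
[... 904 characters left out ...]
136.2, 195.1]), 0.56), (array([365.1, 167.5]), 0.45), (array([360.2, 296.7]), 0.43), (array([326.7, 135.6]), 0.21)]
stand3 [(array([365.4, 172.7]), 0.96), (array([281.1, 170.7]), 0.67), (array([195.7, 183. ]), 0.66), (array([136.2, 195.1]), 0.56), (array([365.1, 167.5]), 0.45), (array([360.2, 296.7]), 0.43), (array([326.7, 135.6]), 0.21)]
clip1 [(array([363.6, 241.8]), 0.62), (array([250.6, 237.3]), 0.61), (array([405.2, 148.9]), 0.61), (array([203.3, 240.4]), 0.56), (array([305.7, 236.6]), 0.53), (array([194.4, 180.2]), 0.38)]
tab1 [(array([200.8, 248.3]), 0.89), (array([245.6, 242.4]), 0.89), (array([372.2, 248.7]), 0.75)]
tray [(array([449.7, 214.7]), 0.82), (array([374.6, 251.5]), 0.59)]
```

View pics/scene0.png

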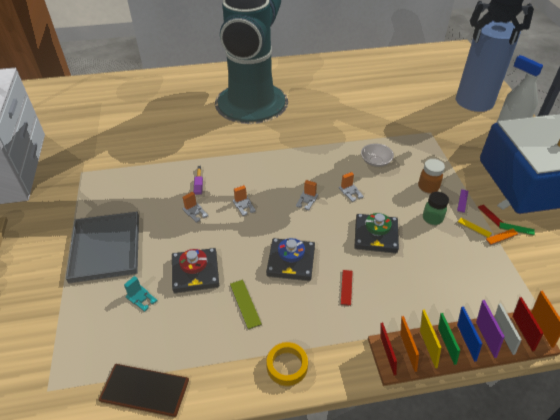

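View pics/top0.png

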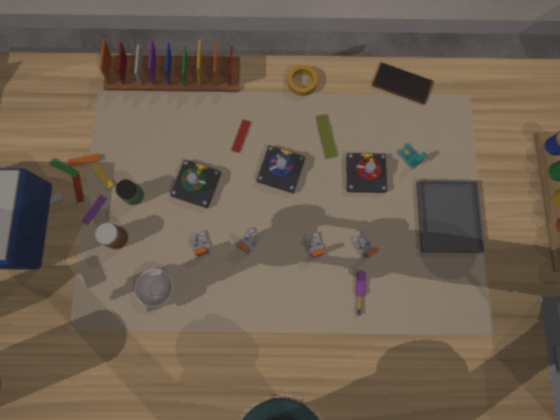

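The pictures show three stands: red at top (366,173), blue (281,169), green (195,183). Four orange-tabbed clips lie in a row at top row ≈242. The turquoise look-alike is at (410,155) and the tray at (450,215).

Run:
```python
from h import *
np.set_printoptions(precision=3,suppress=True)
t=shot('top');s=shot('scene')
for n,a,b in (('red',(367,170),(193,262)),('blue',(282,164),(292,247)),('green',(195,180),(380,224))): 
    print(n,tri([(t,a),(s,b)]), atz(t,a,.055),atz(s,b,.055))
for p in (t,s):
  im=p['image'].astype(int); m=((im[:,:,0]>150)&(im[:,:,1]<130)&(im[:,:,2]<70)) if p is s else ((im[:,:,0]>110)&(im[:,:,1]<100)&(im[:,:,2]<70)&(im[:,:,0]-im[:,:,1]>50))
  n,l,st,c=cv2.connectedComponentsWithStats(m.astype(np.uint8))
  print([(np.round(c[i],1),st[i,4],atz(p,c[i],.03)) for i in range(1,n) if st[i,4]>20 and 170<c[i][1]<260])
w=shot('wrist');save(w,'w0');print(w['hand_eye'],w['intrinsics']);T=tool();print(T)
print('tray',atz(t,(450,215),.004), 'turq',atz(t,(411,155),.02))
```

```text
red [ 0.642 -0.21   0.036] [ 0.636 -0.205  0.055] [ 0.657 -0.209  0.055]
blue [0.651 0.005 0.051] [0.649 0.002 0.055] [0.654 0.008 0.055]
green [0.611 0.22  0.041] [0.605 0.213 0.055] [0.623 0.219 0.055]
[(array([373.5, 174.4]), np.int32(23), array([ 0.633, -0.226,  0.03 ])), (array([200. , 250.4]), np.int32(45), array([0.438, 0.196, 0.03 ])), (array([318., 252.]), np.int32(52), array([ 0.438, -0.086,  0.03 ]))]
[(array([347.8, 174.7]), np.int32(35), array([0.421, 0.2  , 0.03 ])), (array([239.5, 188.1]), np.int32(30), array([ 0.421, -0.083,  0.03 ])), (array([475. , 227.5]), np.int32(21), array([0.651, 0.446, 0.03 ])), (array([498.4, 236.1]), np.int32(208), array([0.686, 0.487, 0.03 ]))]
[[-0.001  0.964  0.266  0.068]
 [ 1.     0.001  0.     0.001]
 [ 0.     0.266 -0.964 -0.144]
 [ 0.     0.     0.     1.   ]] [[317.87    0.    280.951]
 [  0.    317.87  203.45 ]
 [  0.      0.      1.   ]]
[[-0.956  0.292  0.     0.197]
 [ 0.292  0.956  0.     0.645]
 [ 0.     0.    -1.     0.231]
 [ 0.     0.     0.     1.   ]]
tray [ 0.537 -0.42   0.004] turq [ 0.689 -0.327  0.02 ]
```

View pics/w0.png

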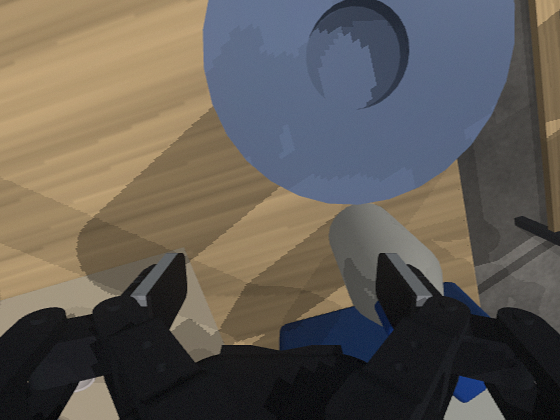

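The wrist view shows the fingers at the bottom, about 180–390 px across, over a background bottle. Next I go over the green stand.

Request:
step_arm --series '[-0.05,-0.028,0,0,-0.1,-0.055,0,0,-0.15,-0.083,0,0,-0.2,-0.11,0,0,-0.25,-0.138,0,0,-0.3,-0.165,0,0,-0.35,-0.193,0,0,-0.4,-0.22,0,0]'

```text
time: 1.85
tool_pos: [0.5168, 0.3167, 0.2316]
tcp_rot: [0.465, 3.106, 0.001]
wrist_force: [0.7, 0.5, 0.5]
width: 1.001
grip_force: 0.0
```

Request:
step_arm --series '[-0.04,-0.022,0.01,0,-0.08,-0.044,0.02,0,-0.119,-0.066,0.03,0,-0.119,-0.066,0.03,0,-0.119,-0.066,0.03,0]'

```text
time: 2.48
tool_pos: [0.6099, 0.2203, 0.2012]
tcp_rot: [-0.466, -3.106, -0.001]
wrist_force: [0.5, -0.2, 0.0]
width: 1.001
grip_force: 0.0
```

```bash
cat > st.py <<'E'
import sys
from h import *
np.set_printoptions(precision=4,suppress=True)
p=shot('wrist');save(p,sys.argv[1]);T=tool();print(T[:3,3],np.degrees(np.arctan2(T[1,0],T[0,0])),monitor.read_state()['time'],monitor.read_state()['q'])
for l in ('stand1','groove1','clip1','tab1'):
    print(l,[(np.round(d['point'],1),round(d['score'],2),atz(p,d['point'],{'stand1':0,'groove1':.05,'clip1':0,'tab1':.046}[l])) for d in viewer.spot_point(p,l)])
np.savez('pics/'+sys.argv[1]+'.npz',image=p['image'],W=p['W'],intrinsics=p['intrinsics'])
E
python3 st.py g1
```

```text
[0.6097 0.2209 0.2015] 163.01705818237707 2.525 [ 0.3089  0.2335  1.6971  0.0005  1.2109 -0.9657]
stand1 [(array([115.5, 266. ]), 0.79, array([0.6522, 0.0019, 0.    ])), (array([280. , 179.6]), 0.73, array([0.6099, 0.2198, 0.    ]))]
groove1 [(array([ 96. , 286.1]), 0.94, array([0.6517, 0.0074, 0.05  ])), (array([278.3, 192.1]), 0.71, array([0.6116, 0.2177, 0.05  ]))]
clip1 [(array([106.2,  99.6]), 0.9, array([0.4769, 0.073 , 0.    ])), (array([225.2,  56. ]), 0.86, array([0.474 , 0.2044, 0.    ]))]
tab1 [(array([190.4,   0.3]), 0.94, array([0.435, 0.196, 0.046]))]
```

View pics/g1.png

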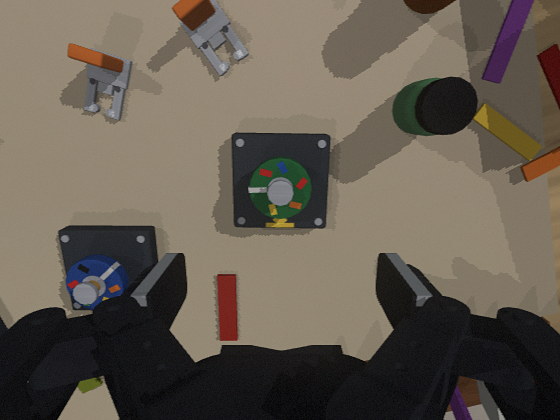

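The green roundel's centre is at (280,192), its white mark points left at (257,190), and its arrow is at (280,224). That puts the joint near −90°. The blue and red stands come next.

Request:
step_arm --series '[-0.026,-0.049,0,0,-0.052,-0.097,0,0,-0.077,-0.146,0,0,-0.103,-0.194,0,0,-0.103,-0.194,0,0,-0.103,-0.194,0,0]'

```text
time: 3.48
tool_pos: [0.6517, 0.0052, 0.2014]
tcp_rot: [-0.465, -3.107, -0.001]
wrist_force: [0.4, -0.3, 0.9]
width: 1.006
grip_force: 0.0
```

```bash
python3 st.py b1
```

```text
[0.6516 0.0059 0.2014] 163.05119358334542 3.525 [-0.0295  0.2395  1.6899  0.0007  1.2121 -1.3048]
stand1 [(array([471.7,  81.3]), 0.94, array([0.6119, 0.2213, 0.    ])), (array([ 94.1, 223.2]), 0.6, array([ 0.6379, -0.2138,  0.    ])), (array([280.2, 180.4]), 0.59, array([0.6528, 0.0047, 0.    ]))]
groove1 [(array([282.4, 190. ]), 0.96, array([0.6528, 0.007 , 0.05  ])), (array([ 73.1, 245.7]), 0.81, array([ 0.646 , -0.2097,  0.05  ])), (array([501.7,  73.2]), 0.75, array([0.6093, 0.2187, 0.05  ]))]
clip1 [(array([148. ,  29.2]), 0.85, array([ 0.4711, -0.0748,  0.    ])), (array([ 39.7, 295.6]), 0.78, array([ 0.7035, -0.3188,  0.    ])), (array([ 95.9, 225.1]), 0.48, array([ 0.6406, -0.2129,  0.    ]))]
tab1 []
```

Request:
step_arm --series '[-0.013,-0.052,0,0,-0.026,-0.104,0,0,-0.04,-0.157,0,0,-0.053,-0.209,0,0,-0.053,-0.209,0,0,-0.053,-0.209,0,0]'

```text
time: 4.47
tool_pos: [0.6414, -0.2099, 0.2011]
tcp_rot: [-0.464, -3.107, -0.001]
wrist_force: [-0.3, 0.3, -0.5]
width: 0.999
grip_force: 0.0
```

```bash
python3 st.py r1
python3 - <<'E'
import cv2,numpy as np
c=[cv2.resize(cv2.imread(f'pics/{n}.png')[110:270,190:370],None,fx=2,fy=2,interpolation=cv2.INTER_CUBIC) for n in('b1','r1')]
cv2.imwrite('pics/br.png',np.hstack(c))
E
```

```text
[ 0.6415 -0.2094  0.2012] 163.0574573637104 4.525 [-0.3527  0.2827  1.6365  0.0006  1.2229 -1.628 ]
stand1 [(array([279.6, 181.6]), 0.91, array([ 0.6435, -0.2115,  0.    ])), (array([479.5, 129.9]), 0.88, array([0.6523, 0.0071, 0.    ]))]
groove1 [(array([279.5, 195.8]), 0.96, array([ 0.6471, -0.2125,  0.05  ])), (array([512.3, 132.6]), 0.59, array([0.6525, 0.0067, 0.05  ]))]
clip1 [(array([207.7, 256.7]), 0.96, array([ 0.7049, -0.3191,  0.    ])), (array([245.5,   6.6]), 0.77, array([ 0.4703, -0.1925,  0.    ]))]
tab1 [(array([164.7, 259.1]), 0.64, array([ 0.6774, -0.3449,  0.046 ]))]
```

View pics/br.png

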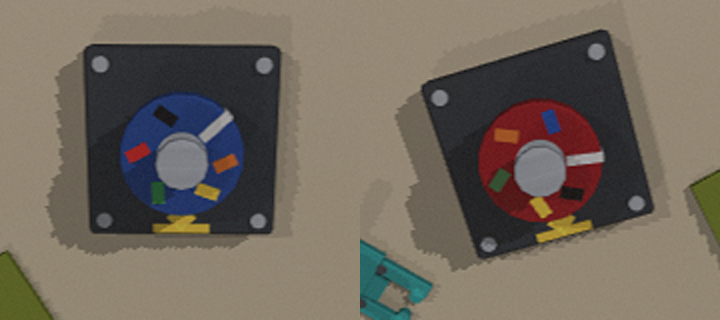

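The crops show blue's mark pointing up-right at crop (216,127) and red's mark pointing right at crop (585,158). Both arrows are at the bottom of their bases.

Run:
```python
from h import *
np.set_printoptions(precision=4,suppress=True)
L=lambda n: dict(np.load(f'pics/{n}.npz'))
f=lambda l,dx:[((x-dx)/2+190,y/2+110) for x,y in l]
D={'b':('b1',f([(100,65),(264,65),(104,220),(258,220)],0),f([(216,127)],0)[0],f([(181,229)],0)[0],f([(182,160)],0)[0]),
'r':('r1',f([(439,98),(596,52),(488,244),(636,203)],360),f([(587,158)],360)[0],f([(564,232)],360)[0],f([(540,168)],360)[0]),
'g':('g1',[(240,144),(322,144),(238,221),(321,222)],(257,190),(280,224),(280,191))}
for k,(n,s,m,a,h) in D.items():
    p=L(n);S=np.array([atz(p,q,.02) for q in s]);c=S.mean(0)
    M=atz(p,m,.049);A=atz(p,a,.02);H=atz(p,h,.066)
    # local hue refine of mark: bright, low-saturation pixels in the annulus
    im=p['image'].astype(int);mn=im.min(2);px=[]
    for v in range(420):
        for u in range(560):
            if mn[v,u]>130 and im[v,u].max()-mn[v,u]<60:
                X=atz(p,(u,v),.049);d=np.hypot(*(X-c)[:2])
                if .016<d<.029: px.append(X)
    Mx=np.mean(px,0) if px else M
    an=lambda X:np.arctan2(*(X-c)[1::-1])
    e=(S[2]-S[0]+S[3]-S[1]);e2=S[0]-S[1]+S[2]-S[3]; print(k,'c',c,'head',H,'arrow az',np.degrees(an(A)),'edge',np.degrees(np.arctan2(e[1],e[0])),'side',np.linalg.norm(S[0]-S[1]),'mark',np.degrees(an(M)),np.degrees(an(Mx)),len(px),'joint',an(Mx)-np.arctan2(e[1],e[0]),M,Mx)
ps=[L(n) for n in('g1','b1','r1')]
for nm,o in(('g',[(0,(278.3,192.1)),(1,(501.7,73.2))]),('b',[(0,(96,286.1)),(1,(282.4,190)),(2,(512.3,132.6))]),('r',[(1,(73.1,245.7)),(2,(279.5,195.8))])):
    print(nm,tri([(ps[i],q) for i,q in o]))
```

```text
b c [0.6513 0.0058 0.02  ] head [0.6488 0.0068 0.066 ] arrow az -17.386173043583142 edge -17.421747715427102 side 0.08263326516467008 mark 114.97624874311757 116.79583438186388 66 joint 2.342538721663524 [0.6421 0.0256 0.049 ] [0.6412 0.0259 0.049 ]
r c [ 0.6441 -0.2113  0.02  ] head [ 0.6418 -0.2103  0.066 ] arrow az -0.6046639610938063 edge -0.7116721101467725 side 0.08284993666916327 mark 81.21555740329792 81.61476806484126 63 joint 1.4368674424996777 [ 0.6476 -0.1887  0.049 ] [ 0.6474 -0.1889  0.049 ]
g c [0.6107 0.2198 0.02  ] head [0.6075 0.2207 0.066 ] arrow az -17.449090603033657 edge -18.19202513169678 side 0.08269010456025659 mark -107.86436075805447 -108.782064207857 47 joint -1.5810944513893181 [0.6039 0.1988 0.049 ] [0.6029 0.197  0.049 ]
g [0.6101 0.2177 0.0521]
b [0.6525 0.0069 0.0495]
r [ 0.6473 -0.2127  0.0464]
```

Turns needed: red about 1.37 rad clockwise, blue about 2.29 rad clockwise, green about 1.5 rad anticlockwise. Red goes first.

Request:
step_arm --series '[-0.002,-0.001,0.05,0,-0.002,-0.001,0.1,0,-0.002,-0.001,0.14,0,-0.002,-0.001,0.165,0,-0.002,-0.001,0.179,0,-0.002,-0.001,0.179,0]'

```text
time: 5.48
tool_pos: [0.6425, -0.2116, 0.0214]
tcp_rot: [-0.463, -3.105, -0.001]
wrist_force: [-0.2, -0.2, 0.2]
width: 1.004
grip_force: 0.0
```

Request:
step_arm --series '[0,0,0,0,0,0,0,0,0,0,0,0,0,0,0,0,0,0,0,0,0,0,0,0]' --gripper 0.5 --newtons 30

```text
time: 6.22
tool_pos: [0.6446, -0.2122, 0.0246]
tcp_rot: [0.465, 3.104, 0.0]
wrist_force: [-1.1, 3.4, 6.2]
width: 0.685
grip_force: 32.8
```

Request:
step_arm --series '[0,0,-0.003,0.17,0,0,-0.003,0.34,0,0,-0.003,0.51,0,0,-0.003,0.68,0,0,-0.003,0.85,0,0,-0.003,1.02,0,0,-0.003,1.19,0,0,-0.003,1.37]'

```text
time: 7.22
tool_pos: [0.643, -0.2131, 0.0247]
tcp_rot: [2.33, 2.105, -0.001]
wrist_force: [1.1, -1.6, -4.3]
width: 0.684
grip_force: 37.2
```

Request:
step_arm --series '[0,0,0,0,0,0,0,0]'

```text
time: 7.48
tool_pos: [0.643, -0.2131, 0.0248]
tcp_rot: [2.322, 2.115, -0.001]
wrist_force: [3.1, -5.2, -6.9]
width: 0.686
grip_force: 37.1
```

Request:
step_arm --series '[0,0,0,0,0,0,0,0,0,0,0,0,0,0,-0.04,0,0,0,-0.09,0,0,0,-0.14,0,0,0,-0.176,0,0,0,-0.176,0]' --gripper 1

```text
time: 8.48
tool_pos: [0.6458, -0.2131, 0.207]
tcp_rot: [2.319, 2.107, 0.007]
wrist_force: [0.3, 0.1, -0.5]
width: 1.001
grip_force: 0.0
```

```bash
python3 st.py r2
python3 - <<'E'
import cv2
cv2.imwrite('pics/r2c.png',cv2.resize(cv2.imread('pics/r2.png')[100:290,180:380],None,fx=3,fy=3,interpolation=cv2.INTER_CUBIC))
E
```

```text
[ 0.6442 -0.2126  0.2039] 84.52165091867666 8.525 [-0.3555  0.2843  1.6293  0.0001  1.2235 -0.26  ]
stand1 [(array([275.1, 175.9]), 0.66, array([ 0.6411, -0.2101,  0.    ]))]
groove1 [(array([278.3, 189.9]), 0.9, array([ 0.6442, -0.2148,  0.05  ]))]
clip1 [(array([96. , 58.4]), 0.78, array([ 0.4731, -0.0727,  0.    ])), (array([117.5, 173.4]), 0.74, array([ 0.4672, -0.1903,  0.    ])), (array([335.5, 259.4]), 0.66, array([ 0.7033, -0.3188,  0.    ]))]
tab1 [(array([ 68.1, 203.5]), 0.95, array([ 0.4359, -0.2091,  0.046 ])), (array([29.7, 70.8]), 0.67, array([ 0.4357, -0.0866,  0.046 ])), (array([321.9, 300.4]), 0.56, array([ 0.6792, -0.3432,  0.046 ]))]
```

View pics/r2c.png

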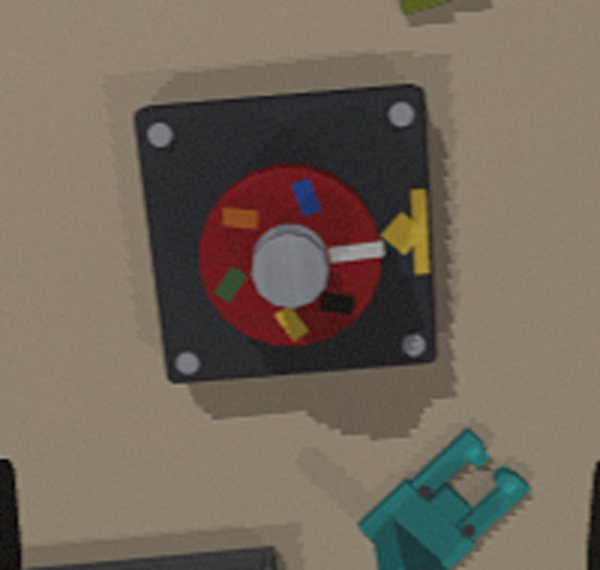

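The mark runs (330,256)→(384,248) and lies close to the arrow axis, with the screw rows tilted 4.6°. I'll measure it more exactly with a script.

```bash
cat > mk.py <<'E'
import sys
from h import *
def rect(p,z,c,r=.06,s=4000):
    # overhead view of plane z, 4000 px/m: image x = world -y, image y = world -x
    n=int(2*r*s); q=[(0,0),(n,0),(n,n),(0,n)]
    w=[(c[0]+r-v/s,c[1]+r-u/s,z) for u,v in q]
    H=cv2.getPerspectiveTransform(np.float32([proj(p,x) for x in w]),np.float32(q))
    return cv2.warpPerspective(p['image'],H,(n,n),flags=cv2.INTER_CUBIC)
def meas(n,col,c):
    p=dict(np.load(f'pics/{n}.npz')); s=4000;r=.06
    im=rect(p,.049,c).astype(int); R_,G,B=im[...,0],im[...,1],im[...,2]
    m={'r':(R_>90)&(G<60)&(B<60),'g':(G>60)&(R_<60)&(G>B+25),'b':(B>70)&(R_<70)&(B>G+25)}[col]
    yy,xx=np.nonzero(m); k=np.hypot(yy-240,xx-240)<150; pts=np.float32(np.c_[xx,yy][k])
    d=cv2.morphologyEx((m*255).astype(np.uint8),cv2.MORPH_OPEN,np.ones((7,7)))
    yy,xx=np.nonzero(d); pts=np.float32(np.c_[xx,yy]); pts=pts[np.hypot(*(pts-240).T)<150]
    h=cv2.convexHull(pts); (cx,cy),ax,_=cv2.fitEllipse(h)
    w=(im.min(2)>135)&(im.max(2)-im.min(2)<60); yy,xx=np.nonzero(w); dd=np.hypot(xx-cx,yy-cy); k=(dd>68)&(dd<116)
    P=np.c_[xx,yy][k]; mx,my=P.mean(0)
    a1=np.arctan2(-(mx-cx),-(my-cy)); v=np.linalg.svd(P-P.mean(0))[2][0]; a2=np.arctan2(-v[0],-v[1])
    a2+=np.pi*round((a1-a2)/np.pi)
    b=rect(p,.02,c).astype(int); y=(b[...,0]>140)&(b[...,1]>110)&(b[...,2]<80); yy,xx=np.nonzero(y)
    C=(c[0]+r-cy/s,c[1]+r-cx/s); dk=np.hypot(xx-240,yy-240); k=(dk>140)&(dk<215); A=np.c_[xx,yy][k]
    vb=np.linalg.svd(A-A.mean(0))[2][0]; ab=np.arctan2(-vb[0],-vb[1])+np.pi/2
    ac=np.arctan2(-(A[:,0].mean()-240),-(A[:,1].mean()-240)); ab+=np.pi*round((ac-ab)/np.pi)
    print(n,'centre@.049',np.round(C,4),'diam mm',np.round(np.array(ax)/4,1),'mark(pos,line)',np.round([a1,a2],3),'arrow(bar,centre)',np.round([ab,ac],3),len(P),len(A),'joint',np.round([a1-ab,a2-ab],3))
if __name__=='__main__': meas(sys.argv[1],sys.argv[2],eval(sys.argv[3]))
E
python3 mk.py r1 r "(.643,-.211)"; python3 mk.py r2 r "(.643,-.211)"; python3 mk.py b1 b "(.65,.006)"; python3 mk.py g1 g "(.609,.22)"
```

```text
r1 centre@.049 [ 0.6429 -0.211 ] diam mm [58.5 59.3] mark(pos,line) [1.372 1.393] arrow(bar,centre) [-0.069 -0.031] 805 3053 joint [1.441 1.462]
r2 centre@.049 [ 0.6424 -0.2107] diam mm [58.2 58.8] mark(pos,line) [-0.    0.06] arrow(bar,centre) [-0.002 -0.034] 787 3186 joint [0.002 0.062]
b1 centre@.049 [0.65  0.006] diam mm [59.1 59.7] mark(pos,line) [1.99  2.011] arrow(bar,centre) [-0.274 -0.25 ] 827 2262 joint [2.263 2.284]
g1 centre@.049 [0.6089 0.2203] diam mm [58.2 59.2] mark(pos,line) [-1.819 -1.789] arrow(bar,centre) [-0.406 -0.245] 645 2181 joint [-1.413 -1.382]
```

Request:
step_arm --series '[0.05,-0.004,0,-0.15,0.1,-0.008,0,-0.3,0.16,-0.012,0,-0.45,0.218,-0.015,0,-0.6,0.218,-0.015,0.04,-0.75,0.218,-0.015,0.08,-0.9,0.218,-0.015,0.11,-1.05,0.218,-0.015,0.13,-1.2]'

```text
time: 9.72
tool_pos: [0.6463, 0.0064, 0.0671]
tcp_rot: [-0.717, -3.053, 0.002]
wrist_force: [0.0, -0.6, 0.4]
width: 1.005
grip_force: 0.0
```

Request:
step_arm --series '[0,0,0.03,0,0,0,0.049,0,0,0,0.049,0]'

```text
time: 10.1
tool_pos: [0.6464, 0.0061, 0.0192]
tcp_rot: [-0.725, -3.051, 0.002]
wrist_force: [0.5, -0.3, 0.2]
width: 0.998
grip_force: 0.0
```

Request:
step_arm --series '[-0.003,0.002,-0.005,0,-0.003,0.002,-0.005,0]'

```text
time: 10.35
tool_pos: [0.655, 0.0065, 0.0298]
tcp_rot: [0.726, 3.052, 0.001]
wrist_force: [0.7, 0.5, -0.4]
width: 1.001
grip_force: 0.0
```

Request:
step_arm --series '[0,0,0,0,0,0,0,0,0,0,0,0,0,0,0,0,0,0,0,0,0,0,0,0]' --gripper 0.5

```text
time: 11.1
tool_pos: [0.6523, 0.0043, 0.0291]
tcp_rot: [0.725, 3.057, -0.005]
wrist_force: [-5.1, -6.4, 8.9]
width: 0.689
grip_force: 31.9
```

Request:
step_arm --series '[0,0,0,0.17,0,0,0,0.34,0,0,0,0.51,0,0,0,0.68,0,0,0,0.85,0,0,0,1.02,0,0,0,1.19,0,0,0,1.36]'

```text
time: 12.1
tool_pos: [0.6501, 0.0034, 0.029]
tcp_rot: [2.491, 1.914, -0.011]
wrist_force: [-10.1, -8.8, 14.0]
width: 0.693
grip_force: 32.4
```

Request:
step_arm --series '[0,0,0,0.16,0,0,0,0.32,0,0,0,0.48,0,0,0,0.64,0,0,0,0.79,0,0,0,0.94,0,0,0,0.94,0,0,0,0.94]'

```text
time: 13.1
tool_pos: [0.6489, 0.0046, 0.0289]
tcp_rot: [3.086, 0.585, -0.012]
wrist_force: [-13.4, -7.1, 20.2]
width: 0.693
grip_force: 28.9
```

Request:
step_arm --series '[0,0,0,0,0,0,0,0,0,0,0,0,0,0,-0.04,0,0,0,-0.09,0,0,0,-0.14,0,0,0,-0.176,0,0,0,-0.176,0]' --gripper 1

```text
time: 14.1
tool_pos: [0.6555, 0.0067, 0.2081]
tcp_rot: [3.085, 0.586, 0.013]
wrist_force: [0.2, -0.5, -0.3]
width: 0.999
grip_force: 0.0
```

```bash
python3 st.py b2;python3 mk.py b2 b "(.65,.006)"
```

```text
[0.6539 0.0067 0.2052] 21.491604178652107 14.15 [-0.0278  0.2386  1.6839  0.      1.2151  1.1679]
stand1 [(array([ 82.6, 148. ]), 0.86, array([0.6087, 0.2215, 0.    ])), (array([276.1, 182.4]), 0.71, array([0.6503, 0.0105, 0.    ])), (array([446.3, 254.7]), 0.66, array([ 0.6426, -0.2119,  0.    ]))]
groove1 [(array([471.7, 278.9]), 0.73, array([ 0.6386, -0.2158,  0.05  ])), (array([ 49.7, 155.8]), 0.7, array([0.6055, 0.2219, 0.05  ])), (array([282.9, 194.1]), 0.7, array([0.6514, 0.0032, 0.05  ]))]
clip1 [(array([552.6, 241.1]), 0.95, array([ 0.7042, -0.3211,  0.    ])), (array([ 69.4, 257.9]), 0.72, array([0.4738, 0.2081, 0.    ])), (array([287.9, 331.6]), 0.67, array([ 0.4738, -0.0744,  0.    ])), (array([367.1, 361.7]), 0.5, array([ 0.4689, -0.1894,  0.    ])), (array([176.2, 290.6]), 0.43, array([ 0.4782,  0.0763, -0.    ]))]
tab1 [(array([ 44.1, 307.5]), 0.56, array([0.4372, 0.1987, 0.046 ]))]
b2 centre@.049 [0.65  0.006] diam mm [59.  59.3] mark(pos,line) [-0.311 -0.284] arrow(bar,centre) [-0.269 -0.262] 870 2558 joint [-0.042 -0.015]
```

Request:
step_arm --series '[0.01,-0.055,0,0,0.02,-0.11,0,0,0.03,-0.16,0,0,0.038,-0.214,0,0,0.038,-0.214,0.04,0,0.038,-0.214,0.08,0,0.038,-0.214,0.1,0,0.038,-0.214,0.1,0]'

```text
time: 15.35
tool_pos: [0.6076, 0.2188, 0.1003]
tcp_rot: [3.086, 0.585, -0.009]
wrist_force: [-0.5, 0.3, -0.2]
width: 1.001
grip_force: 0.0
```

Request:
step_arm --series '[0,0,0,0]'

```text
time: 15.48
tool_pos: [0.6107, 0.2197, 0.1046]
tcp_rot: [-3.086, -0.584, -0.003]
wrist_force: [0.0, -0.3, -0.1]
width: 0.998
grip_force: 0.0
```

Request:
step_arm --series '[-0.001,0,0.04,0,-0.001,0,0.065,0,-0.001,0,0.078,0,-0.001,0,0.078,0]'

```text
time: 15.98
tool_pos: [0.609, 0.2192, 0.0257]
tcp_rot: [-3.087, -0.585, -0.0]
wrist_force: [-0.3, 0.0, 1.1]
width: 1.001
grip_force: 0.0
```

Request:
step_arm --series '[0,0,0,0,0,0,0,0,0,0,0,0,0,0,0,0,0,0,0,0,0,0,0,0]' --gripper 0.5

```text
time: 16.73
tool_pos: [0.6101, 0.2198, 0.0274]
tcp_rot: [-3.086, -0.585, -0.005]
wrist_force: [-1.3, -0.0, 5.7]
width: 0.686
grip_force: 32.0
```

Request:
step_arm --series '[0,0,0,-0.17,0,0,0,-0.34,0,0,0,-0.51,0,0,0,-0.68,0,0,0,-0.85,0,0,0,-1.02,0,0,0,-1.19,0,0,0,-1.35]'

```text
time: 17.73
tool_pos: [0.6093, 0.2202, 0.0274]
tcp_rot: [2.038, 2.391, 0.003]
wrist_force: [-2.7, 2.5, 8.0]
width: 0.688
grip_force: 32.2
```

Request:
step_arm --series '[0,0,0,-0.15,0,0,0,-0.15,0,0,0,-0.15]'

```text
time: 18.1
tool_pos: [0.6092, 0.2202, 0.0274]
tcp_rot: [1.859, 2.532, 0.003]
wrist_force: [-2.8, 2.1, 7.9]
width: 0.69
grip_force: 32.3
```

Request:
step_arm --series '[0,0,0,0,0,0,0,0,0,0,0,0,0,0,-0.04,0,0,0,-0.09,0,0,0,-0.14,0,0,0,-0.176,0,0,0,-0.176,0]' --gripper 1

```text
time: 19.1
tool_pos: [0.6114, 0.22, 0.206]
tcp_rot: [1.857, 2.528, 0.011]
wrist_force: [0.8, 0.1, 0.5]
width: 0.995
grip_force: 0.0
```

```bash
python3 st.py g2;python3 mk.py g2 g "(.609,.22)"
python3 - <<'E'
import cv2,numpy as np
c=[cv2.resize(cv2.imread(f'pics/{n}.png')[100:280,190:370],None,fx=2.2,fy=2.2,interpolation=cv2.INTER_CUBIC) for n in('b2','g2')]
cv2.imwrite('pics/bg2.png',np.hstack(c))
E
```

```text
[0.6098 0.2195 0.2031] 107.41275057363586 19.15 [ 0.3071  0.2294  1.6991 -0.0001  1.2093  0.0032]
stand1 [(array([275.8, 178.3]), 0.72, array([0.6074, 0.2192, 0.    ])), (array([137.3, 263.3]), 0.72, array([ 0.4793,  0.071 , -0.    ])), (array([258.2, 342.6]), 0.66, array([0.6494, 0.0055, 0.    ]))]
groove1 [(array([277. , 188.1]), 0.8, array([0.6089, 0.2197, 0.05  ]))]
clip1 [(array([147.5, 152.5]), 0.93, array([0.4656, 0.205 , 0.    ])), (array([135.2, 261.4]), 0.71, array([0.4764, 0.0727, 0.    ]))]
tab1 [(array([ 90.9, 255. ]), 0.78, array([0.4465, 0.0943, 0.046 ])), (array([ 85.8, 152.4]), 0.64, array([0.4265, 0.1983, 0.046 ])), (array([275.3, 188.2]), 0.41, array([0.6076, 0.2183, 0.046 ]))]
g2 centre@.049 [0.6087 0.2204] diam mm [58.1 59. ] mark(pos,line) [-0.373 -0.358] arrow(bar,centre) [-0.352 -0.252] 811 2276 joint [-0.021 -0.006]
```

View pics/bg2.png

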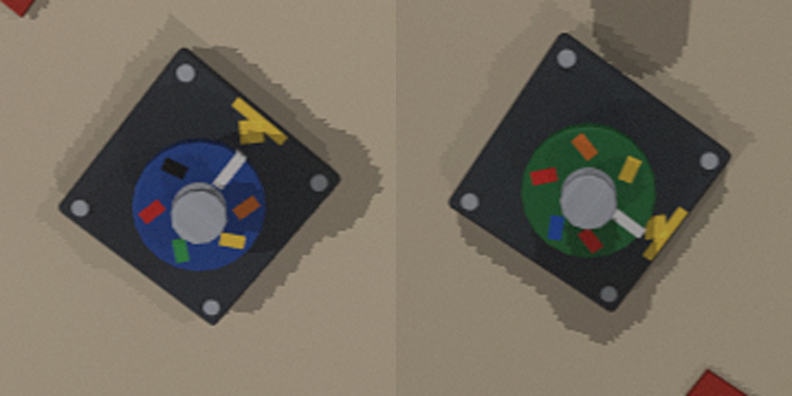

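Blue's and green's marks line up with their arrows (blue ≈50° against the base's 50.7°, green ≈37° against 34.6°, inside tolerance). Next are the clips, starting with clip1 near (.47,.205).

Request:
step_arm --series '[0.005,-0.03,0,0.18,0.01,-0.06,0,0.36,0.02,-0.09,0,0.54,0.029,-0.12,0,0.72,0.029,-0.148,0,0.9,0.029,-0.148,0,1.08,0.029,-0.148,0,1.26,0.029,-0.148,0,1.44]'

```text
time: 20.35
tool_pos: [0.4577, 0.2022, 0.1996]
tcp_rot: [3.069, 0.669, -0.005]
wrist_force: [0.6, -0.4, 0.0]
width: 1.002
grip_force: 0.0
```

Request:
step_arm --series '[0,0,0,0.17,0,0,0,0.17,0,0,0,0.17]'

```text
time: 20.72
tool_pos: [0.4583, 0.2024, 0.2004]
tcp_rot: [3.113, 0.419, -0.003]
wrist_force: [0.3, -0.6, -0.8]
width: 0.999
grip_force: 0.0
```

```bash
python3 st.py c1
python3 - <<'E'
import cv2
cv2.imwrite('pics/c1c.png',cv2.resize(cv2.imread('pics/c1.png')[0:420,140:420],None,fx=1.4,fy=1.4))
E
```

```text
[0.4584 0.2024 0.2006] 15.300112223629988 20.775 [ 0.3662 -0.0447  2.0025 -0.      1.185   1.6699]
stand1 [(array([304.3,  26.7]), 0.88, array([0.6092, 0.2208, 0.    ])), (array([525.2,  43.8]), 0.66, array([0.652 , 0.0066, 0.    ]))]
groove1 [(array([308.3,   9.2]), 0.91, array([0.61  , 0.2213, 0.05  ]))]
clip1 [(array([283.3, 173.4]), 0.78, array([0.4647, 0.2021, 0.    ])), (array([399.5, 192. ]), 0.76, array([0.4786, 0.0719, 0.    ])), (array([519. , 229.1]), 0.55, array([ 0.4737, -0.0763, -0.    ]))]
tab1 [(array([544.8, 283.1]), 0.85, array([ 0.4328, -0.0901,  0.046 ])), (array([277.1, 214.9]), 0.68, array([0.4312, 0.1996, 0.046 ])), (array([384.5, 230. ]), 0.62, array([0.4441, 0.0922, 0.046 ]))]
```

View pics/c1c.png

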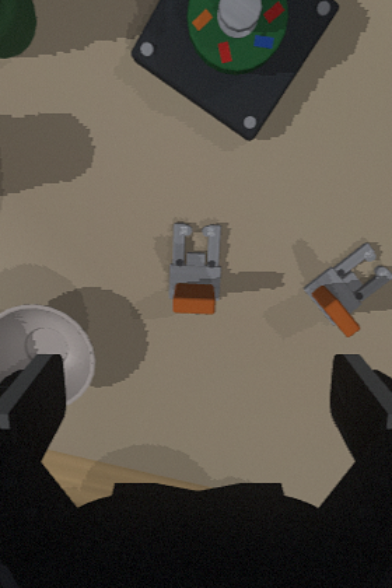

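The crop shows clip1 with its fork pointing straight up and its tab at crop (194,300). Clip2 is at (345,290) and the dish is on the left. I'll fit the tab silhouette to get its pose.

```bash
cat > cf.py <<'E'
import sys
from h import *
from scipy.optimize import minimize
np.set_printoptions(precision=4,suppress=True)
def mask(p):
    hsv=cv2.cvtColor(p['image'],cv2.COLOR_RGB2HSV); return cv2.inRange(hsv,(3,150,60),(16,255,255))
def hull(p,g,z0):
    x,y,a=g; c,s=np.cos(a),np.sin(a)
    P=[proj(p,(x+c*u-s*v,y+s*u+c*v,z0+w)) for u in(-.044,-.032) for v in(-.015,.015) for w in(.006,.046)]
    return cv2.convexHull(np.float32(P))
def fit(p,g,z0=0.):
    m=mask(p)
    # keep the blob nearest the guess
    n,l,st,ce=cv2.connectedComponentsWithStats(m); c=hull(p,g,z0).mean((0,1))
    ids=[i for i in range(1,n) if st[i,4]>60]; i=min(ids,key=lambda i:np.hypot(*(ce[i]-c)))
    m=(l==i).astype(np.uint8)*255; m=cv2.morphologyEx(m,cv2.MORPH_CLOSE,np.ones((3,3)))
    def cost(v):
        q=np.zeros((420*4,560*4),np.uint8); cv2.fillConvexPoly(q,np.int32(np.round((hull(p,v*[1,1,1],z0)+.5)*4)),255)
        q=cv2.resize(q,(560,420),interpolation=cv2.INTER_AREA)
        return np.abs(q.astype(int)-m).sum()/m.sum()
    best=None
    for da in(-.3,0,.3):
        s0=np.array(g)+[0,0,da]; r=minimize(cost,s0,method='Nelder-Mead',options=dict(initial_simplex=[s0,s0+[.008,0,0],s0+[0,.008,0],s0+[0,0,.2]],xatol=1e-4,fatol=1e-4))
        if best is None or r.fun<best.fun: best=r
    return best.x,best.fun
def tabpos(v): return np.array([v[0]-.038*np.cos(v[2]),v[1]-.038*np.sin(v[2])])
def togo(T,xy):  # shift in tool axes
    d=np.array([xy[0]-T[0,3],xy[1]-T[1,3],0]); return T[:3,:3].T@d
if __name__=='__main__':
    p=dict(np.load(f'pics/{sys.argv[1]}.npz')); v,f=fit(p,eval(sys.argv[2]),float(sys.argv[3]) if len(sys.argv)>3 else 0.)
    T=tool();print('origin',v[:2],'az',np.degrees(v[2]),'misfit',f,'tab',tabpos(v),'tool',T[:3,3],'yaw',np.degrees(np.arctan2(T[1,0],T[0,0])),'togo',togo(T,tabpos(v)))
E
python3 cf.py c1 "(.466,.203,.25)"; python3 cf.py g2 "(.466,.203,.25)"; python3 cf.py c1 "(.474,.074,-.6)"
python3 - <<'E'
from h import *
L=lambda n: dict(np.load(f'pics/{n}.npz'))
print(tri([(L('c1'),(277.1,214.9)),(L('g2'),(85.8,152.4))]),tri([(L('c1'),(384.5,230)),(L('g2'),(90.9,255))]))
p=L('c1');print('dish edge',atz(p,(208,253),.03))
E
```

```text
origin [0.4657 0.2033] az 8.28118882913405 misfit 0.15819918328777294 tab [0.4281 0.1979] tool [0.4587 0.2026 0.2012] yaw 15.216367448779659 togo [-0.0308 -0.0035  0.    ]
origin [0.4625 0.2129] az 22.880835046677955 misfit 0.13980452862259454 tab [0.4275 0.1981] tool [0.4587 0.2026 0.2012] yaw 15.216367448779659 togo [-0.0313 -0.0039  0.    ]
origin [0.4783 0.0723] az -33.33686350888099 misfit 0.16460245636716225 tab [0.4466 0.0931] tool [0.4587 0.2026 0.2012] yaw 15.216367448779659 togo [-0.0405  0.1024  0.    ]
[0.43450834 0.20130981 0.05936634] [0.44124638 0.08739815 0.03492857]
dish edge [0.3653046  0.25870389 0.03      ]
```

Request:
step_arm --series '[-0.031,-0.004,0.03,0,-0.031,-0.004,0.08,0,-0.031,-0.004,0.12,0,-0.031,-0.004,0.15,0,-0.031,-0.004,0.17,0,-0.031,-0.004,0.188,0,-0.031,-0.004,0.188,0]' --gripper 0.65

```text
time: 21.85
tool_pos: [0.4264, 0.1978, 0.012]
tcp_rot: [3.113, 0.415, -0.005]
wrist_force: [-0.2, 0.1, 0.4]
width: 0.647
grip_force: 0.0
```

Request:
step_arm --series '[0,0,0,0,0,0,0,0,0,0,0,0,0,0,0,0,0,0,0,0,0,0,0,0]' --gripper 0.1 --newtons 60

```text
time: 22.6
tool_pos: [0.429, 0.1988, 0.0145]
tcp_rot: [-3.114, -0.415, -0.004]
wrist_force: [-0.8, 0.2, 6.6]
width: 0.342
grip_force: 59.7
```

Request:
step_arm --series '[0,0,-0.04,0,0,0,-0.08,0,0.03,0.009,-0.085,0,0.06,0.018,-0.085,0,0.09,0.027,-0.085,0,0.09,0.027,-0.085,0,0.09,0.027,-0.085,0]'

```text
time: 23.48
tool_pos: [0.5206, 0.1956, 0.0976]
tcp_rot: [3.114, 0.414, -0.003]
wrist_force: [-1.0, -0.0, -0.7]
width: 0.339
grip_force: 59.3
```

```bash
python3 st.py i1
python3 - <<'E'
import cv2
cv2.imwrite('pics/i1c.png',cv2.resize(cv2.imread('pics/i1.png')[0:300,120:440],None,fx=2,fy=2))
E
```

```text
[0.5203 0.1956 0.0976] 15.176185882925473 23.525 [0.3147 0.1635 1.9878 0.0001 0.9924 1.6205]
stand1 [(array([280.2,  76.6]), 0.82, array([0.611 , 0.2212, 0.    ]))]
groove1 [(array([277.8,  69. ]), 0.55, array([0.6093, 0.222 , 0.05  ]))]
clip1 [(array([284.9, 177.4]), 0.73, array([0.5419, 0.1989, 0.    ])), (array([410.2, 285.1]), 0.69, array([0.4802, 0.0717, 0.    ]))]
tab1 [(array([283. , 292.6]), 0.86, array([0.472 , 0.1816, 0.046 ])), (array([117.1, 352.8]), 0.3, array([0.3922, 0.2861, 0.046 ]))]
```

View pics/i1c.png

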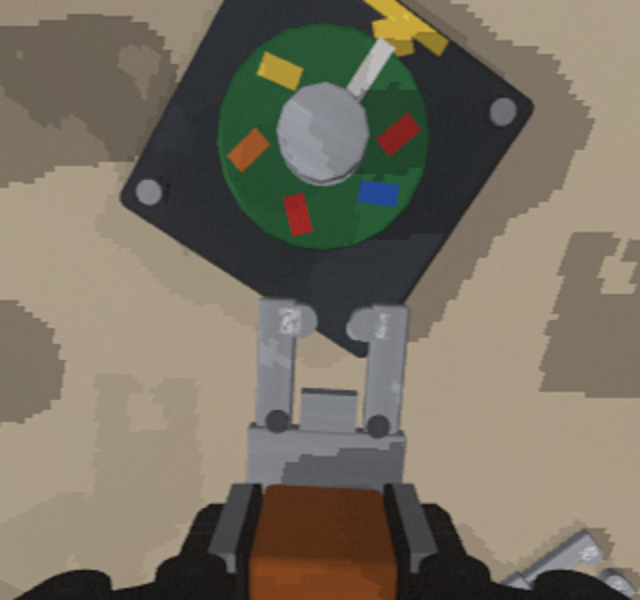

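The fork is held about 3° clockwise of the tool axis: mouth centre at crop (334,310), fork shoulder (326,432), spindle head (323,133).

Run:
```python
from h import *
np.set_printoptions(precision=4,suppress=True)
p=dict(np.load('pics/i1.npz')); T=tool()
f=lambda u,v,z: (np.linalg.inv(T)@np.append(atz(p,(u/2+120,v/2),z),1))[:3]
J=f(334,303,.089);S=f(326,430,.089);G=f(323,133,.066);Gr=f(323,137,.049)
print('jaw',J,'shoulder',S,'az off deg',np.degrees(np.arctan2(J[1]-S[1],J[0]-S[0])),'head',G,'roundel',Gr, 'exp axis',(np.linalg.inv(T)@[.609,.2203,.066,1])[:3])
```

```text
jaw [0.0508 0.0025 0.0091] shoulder [0.0192 0.0006 0.0091] az off deg 3.410552164863679 head [ 0.0914 -0.      0.0321] roundel [ 0.0926 -0.      0.0491] exp axis [ 0.0915 -0.0005  0.0321]
```

Request:
step_arm --series '[0,0,0.015,-0.06,0,0,0.031,-0.06,0,0,0.031,-0.06,0,0,0.031,-0.06]'

```text
time: 24.22
tool_pos: [0.5217, 0.1959, 0.0672]
tcp_rot: [3.1, 0.507, -0.0]
wrist_force: [0.6, 0.3, -0.4]
width: 0.338
grip_force: 59.3
```

```bash
python3 st.py i2 | head -1
python3 - <<'E'
import cv2
cv2.imwrite('pics/i2c.png',cv2.resize(cv2.imread('pics/i2.png')[60:300,180:380],None,fx=2,fy=2))
E
```

```text
[0.522  0.196  0.0676] 18.586593992648066 24.275 [0.3144 0.2019 2.0063 0.     0.9328 1.5608]
```

Request:
step_arm --series '[0.01,0.001,0.001,0,0.02,0.001,0.001,0,0.027,0.002,0.001,0,0.034,0.002,0.001,0,0.034,0.002,0.001,0]'

```text
time: 25.1
tool_pos: [0.5552, 0.205, 0.0663]
tcp_rot: [-3.1, -0.508, -0.0]
wrist_force: [-0.2, -0.3, -0.6]
width: 0.342
grip_force: 59.3
```

Request:
step_arm --series '[0.003,0,0,0,0.003,0,0,0]'

```text
time: 25.35
tool_pos: [0.5569, 0.2055, 0.0659]
tcp_rot: [3.1, 0.508, -0.002]
wrist_force: [-1.4, -2.0, -1.3]
width: 0.337
grip_force: 59.4
```

Request:
step_arm --series '[0.003,0,0.001,0,0.006,0,0.001,0,0.008,0,0.001,0]'

```text
time: 25.72
tool_pos: [0.5583, 0.2061, 0.0648]
tcp_rot: [3.098, 0.508, -0.024]
wrist_force: [-22.0, -9.2, 18.4]
width: 0.341
grip_force: 61.5
```

Request:
step_arm --series '[0.003,0,0,0,0.006,0,0,0,0.008,0.001,0,0,0.008,0.001,0,0]'

```text
time: 26.22
tool_pos: [0.5737, 0.2102, 0.0656]
tcp_rot: [-3.1, -0.508, -0.003]
wrist_force: [0.2, 0.6, -0.4]
width: 0.341
grip_force: 59.3
```

```bash
python3 st.py i3 | head -3
python3 - <<'E'
import cv2,numpy as np
a=[cv2.resize(cv2.imread(f'pics/{n}.png')[60:300,180:380],None,fx=2,fy=2) for n in('i2','i3')]
cv2.imwrite('pics/i3c.png',np.hstack(a))
E
```

```text
[0.5736 0.2102 0.0656] 18.603231495698957 26.275 [0.3104 0.2946 1.8926 0.0002 0.9529 1.5563]
stand1 [(array([285.6, 165.3]), 0.96, array([0.6085, 0.2193, 0.    ]))]
groove1 [(array([285.5, 178.1]), 0.93, array([0.6092, 0.2204, 0.05  ]))]
```

View pics/i3c.png

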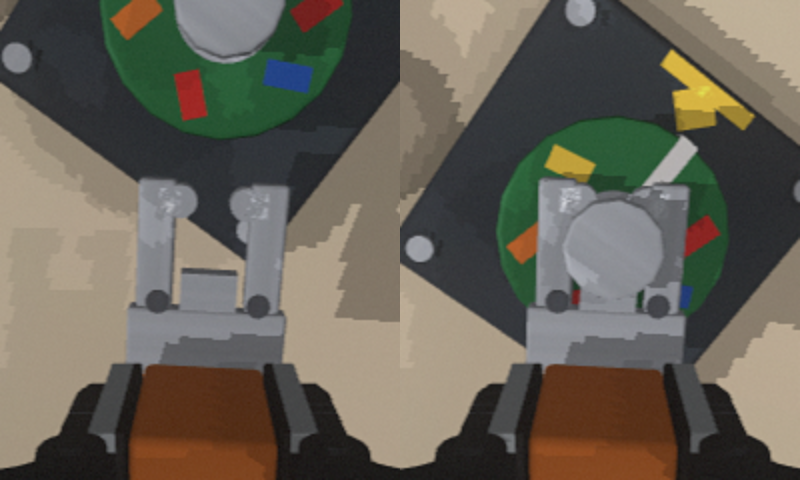

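The right half shows clip1 seated, with the jaws past the spindle head, the stand unmoved and the mark still on the arrow. I release and go to clip2.

Request:
step_arm --series '[0,0,0,0,0,0,0,0,0,0,0,0,0,0,-0.04,0,0,0,-0.09,0,0,0,-0.135,0,0,0,-0.135,0]' --gripper 0.65

```text
time: 27.35
tool_pos: [0.5763, 0.211, 0.2061]
tcp_rot: [-3.099, -0.508, -0.016]
wrist_force: [1.2, 0.9, -0.1]
width: 0.649
grip_force: 0.0
```

Request:
step_arm --series '[-0.03,0.02,0,0.16,-0.06,0.04,0,0.32,-0.1,0.06,0,0.48,-0.142,0.084,0,0.64,-0.142,0.084,0,0.81,-0.142,0.084,0,0.81,-0.142,0.084,0,0.81]'

```text
time: 28.22
tool_pos: [0.4651, 0.0851, 0.1998]
tcp_rot: [3.051, -0.75, -0.001]
wrist_force: [-1.0, 0.3, -0.5]
width: 0.652
grip_force: 0.0
```

```bash
python3 st.py c2; python3 cf.py c2 "(.478,.072,-.58)"
```

```text
[0.4652 0.0852 0.1999] -27.646195733955985 28.275 [ 0.1285 -0.1014  2.0565  0.      1.1871  2.1818]
stand1 [(array([101.2, 119.6]), 0.76, array([0.6081, 0.2226, 0.    ])), (array([283.5, 208.4]), 0.5, array([0.4339, 0.0987, 0.    ]))]
groove1 [(array([ 67.2, 117.8]), 0.78, array([0.6113, 0.224 , 0.05  ])), (array([101.7, 116. ]), 0.47, array([0.5983, 0.1959, 0.05  ]))]
clip1 [(array([284.7, 162.3]), 0.98, array([0.4795, 0.0735, 0.    ])), (array([528.8,  42.6]), 0.87, array([ 0.4726, -0.1935,  0.    ])), (array([ 72.6, 119. ]), 0.83, array([0.6224, 0.2487, 0.    ])), (array([417.4, 104. ]), 0.61, array([ 0.4693, -0.0755,  0.    ]))]
tab1 [(array([463.8, 133.1]), 0.94, array([ 0.4332, -0.0865,  0.046 ])), (array([282. , 208.3]), 0.93, array([0.4469, 0.094 , 0.046 ])), (array([ 76.3, 155.9]), 0.8, array([0.581 , 0.2402, 0.046 ])), (array([414.4, 101.1]), 0.21, array([ 0.4804, -0.0567,  0.046 ]))]
origin [0.4793 0.0736] az -32.1934002167163 misfit 0.1406563323409643 tab [0.4471 0.0938] tool [0.4653 0.0853 0.2001] yaw -27.71986498274479 togo [-0.0201  0.0009  0.    ]
```

Request:
step_arm --series '[-0.02,0.001,0.03,0.05,-0.02,0.001,0.08,0.05,-0.02,0.001,0.12,0.05,-0.02,0.001,0.15,0.05,-0.02,0.001,0.17,0.05,-0.02,0.001,0.187,0.05,-0.02,0.001,0.187,0.05]'

```text
time: 29.35
tool_pos: [0.4456, 0.0934, 0.0119]
tcp_rot: [3.029, -0.829, -0.005]
wrist_force: [-0.4, 0.3, -0.4]
width: 0.649
grip_force: 0.0
```

Request:
step_arm --series '[0,0,0,0,0,0,0,0,0,0,0,0,0,0,0,0,0,0,0,0,0,0,0,0]' --gripper 0.1

```text
time: 30.1
tool_pos: [0.4482, 0.0936, 0.0144]
tcp_rot: [-3.029, 0.83, -0.003]
wrist_force: [-1.3, 0.2, 6.0]
width: 0.338
grip_force: 59.8
```

Run:
```python
from cf import *
T=tool();a=np.arctan2(T[1,0],T[0,0]);print(T[:3,3],np.degrees(a),togo(T,np.array([.650,.006])-.09*np.array([np.cos(a),np.sin(a)])))
```

```text
[0.4482 0.0936 0.0144] -30.666253652666036 [ 0.1283 -0.0276  0.0003]
```

Request:
step_arm --series '[0,0,-0.04,0,0,0,-0.08,0,0.04,-0.01,-0.085,0,0.085,-0.02,-0.085,0,0.128,-0.028,-0.085,0,0.128,-0.028,-0.085,0,0.128,-0.028,-0.085,0]'

```text
time: 30.98
tool_pos: [0.57, 0.0522, 0.0974]
tcp_rot: [3.029, -0.831, -0.004]
wrist_force: [-0.3, 0.8, -0.8]
width: 0.338
grip_force: 59.4
```

```bash
python3 st.py j1
python3 - <<'E'
import cv2
cv2.imwrite('pics/j1c.png',cv2.resize(cv2.imread('pics/j1.png')[0:300,120:440],None,fx=2,fy=2))
E
```

```text
[0.5697 0.0524 0.0975] -30.661264499974116 31.025 [0.0481 0.1927 1.9532 0.0002 0.9981 2.1539]
stand1 [(array([275.,  79.]), 0.73, array([0.6513, 0.0092, 0.    ]))]
groove1 [(array([ 37.5, 297.6]), 0.96, array([0.6099, 0.2213, 0.05  ])), (array([278.5,  69.2]), 0.92, array([0.65  , 0.0068, 0.05  ]))]
clip1 [(array([285.4, 175.8]), 0.96, array([0.5876, 0.0382, 0.    ])), (array([ 36. , 299.6]), 0.9, array([ 0.6042,  0.277 , -0.    ])), (array([477.4, 229.5]), 0.6, array([ 0.4707, -0.0725,  0.    ]))]
tab1 [(array([279. , 293.4]), 0.7, array([0.5266, 0.0801, 0.046 ])), (array([554.9, 290.1]), 0.67, array([ 0.4314, -0.0849,  0.046 ]))]
```

View pics/j1c.png

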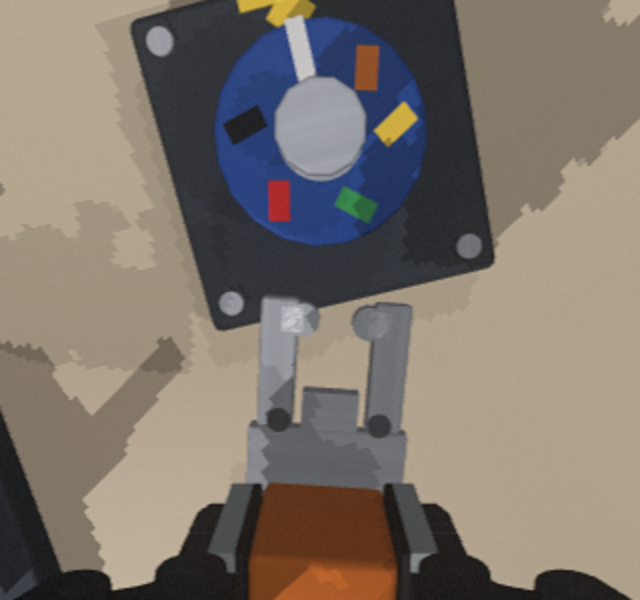

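Clip2 is held just as clip1 was, with the same ≈3° skew. The head is at crop (320,128), laterally centred, so I repeat the insertion.

Request:
step_arm --series '[0,0,0.015,-0.06,0,0,0.031,-0.06,0,0,0.031,-0.06,0,0,0.031,-0.06]'

```text
time: 31.72
tool_pos: [0.5713, 0.0523, 0.0673]
tcp_rot: [3.053, -0.74, -0.0]
wrist_force: [0.7, 0.3, -0.5]
width: 0.338
grip_force: 59.4
```

Request:
step_arm --series '[0.01,0.001,0.001,0,0.02,0.001,0.001,0,0.028,0.002,0.001,0,0.035,0.002,0.001,0,0.038,0.002,0.001,0,0.038,0.002,0.001,0]'

```text
time: 32.48
tool_pos: [0.6041, 0.0331, 0.0661]
tcp_rot: [3.053, -0.74, -0.001]
wrist_force: [0.3, -0.2, -0.4]
width: 0.341
grip_force: 59.5
```

Request:
step_arm --series '[0.003,0,0,0,0.006,0,0,0,0.009,0.001,0,0,0.011,0.001,0,0]'

```text
time: 32.98
tool_pos: [0.6074, 0.0303, 0.0651]
tcp_rot: [-3.052, 0.74, 0.021]
wrist_force: [-15.4, 11.3, 9.6]
width: 0.34
grip_force: 60.3
```

Request:
step_arm --series '[0.003,0,0,0,0.006,0,0,0,0.006,0,0,0,0.006,0,0,0]'

```text
time: 33.48
tool_pos: [0.6194, 0.0241, 0.0665]
tcp_rot: [3.053, -0.74, 0.001]
wrist_force: [0.1, -0.2, 0.0]
width: 0.341
grip_force: 59.4
```

Snapped. I check numerically, release, and go to clip3 at (.472,-.075).

```bash
python3 st.py j2 | head -4; python3 mk.py j2 b "(.65,.006)"
```

```text
[0.6193 0.0241 0.0665] -27.239226385031575 33.525 [-0.0012  0.3089  1.8716 -0.0003  0.9603  2.0452]
stand1 [(array([281.9, 164.2]), 0.62, array([0.6514, 0.0075, 0.    ])), (array([ 62.2, 338.6]), 0.61, array([0.6087, 0.2215, 0.    ]))]
groove1 []
clip1 [(array([484.9, 322.6]), 0.64, array([ 0.472 , -0.0749,  0.    ]))]
j2 centre@.049 [0.6506 0.0056] diam mm [58.7 59.5] mark(pos,line) [ 0.574 -0.837] arrow(bar,centre) [-0.306 -0.302] 2678 3880 joint [ 0.88  -0.531]
```

Request:
step_arm --series '[0,0,0,0,0,0,0,0,0,0,0,0,0,0,-0.04,0,0,0,-0.09,0,0,0,-0.134,0,0,0,-0.134,0]' --gripper 0.65

```text
time: 34.6
tool_pos: [0.6224, 0.0244, 0.2061]
tcp_rot: [-3.051, 0.739, -0.016]
wrist_force: [-0.5, 0.4, 1.2]
width: 0.649
grip_force: 0.0
```

Run:
```python
from cf import *
T=tool();print(T[:3,3],togo(T,(.455,-.08)))
```

```text
[0.6224 0.0244 0.2061] [-0.101   0.1694 -0.0017]
```

Request:
step_arm --series '[-0.025,0.042,0,-0.16,-0.05,0.084,0,-0.32,-0.075,0.127,0,-0.48,-0.1,0.169,0,-0.64,-0.1,0.169,0,-0.8,-0.1,0.169,0,-0.8,-0.1,0.169,0,-0.8]'

```text
time: 35.48
tool_pos: [0.4527, -0.0799, 0.1998]
tcp_rot: [-3.101, -0.504, 0.001]
wrist_force: [-0.7, -1.2, 0.2]
width: 0.653
grip_force: 0.0
```

```bash
python3 st.py c3; python3 cf.py c3 "(.472,-.075,.33)"; python3 cf.py c3 "(.472,-.191,.5)"
```

```text
[ 0.4528 -0.0799  0.1999] 18.521610927469737 35.525 [-0.2288 -0.1286  2.0807  0.0001  1.1902  1.0187]
stand1 [(array([470.4,  40.1]), 0.82, array([ 0.6428, -0.2116,  0.    ]))]
groove1 [(array([508.4,  29.6]), 0.87, array([ 0.6415, -0.2155,  0.05  ]))]
clip1 [(array([281.5, 160.9]), 0.81, array([ 0.4717, -0.0734,  0.    ]))]
tab1 [(array([400.7, 242.3]), 0.9, array([ 0.438 , -0.2109,  0.046 ])), (array([281.7, 207.4]), 0.64, array([ 0.4348, -0.0859,  0.046 ]))]
origin [ 0.4713 -0.0718] az 18.95240406879467 misfit 0.13103094896495182 tab [ 0.4354 -0.0841] tool [ 0.4529 -0.0799  0.2001] yaw 18.604545975197134 togo [-0.018  -0.0015  0.    ]
origin [ 0.4731 -0.1965] az 23.752077426598166 misfit 0.15285784964716298 tab [ 0.4383 -0.2118] tool [ 0.4529 -0.0799  0.2001] yaw 18.604545975197134 togo [-0.056   0.1204 -0.    ]
```

Request:
step_arm --series '[-0.018,-0.001,0.03,0,-0.018,-0.001,0.08,0,-0.018,-0.001,0.12,0,-0.018,-0.001,0.15,0,-0.018,-0.001,0.17,0,-0.018,-0.001,0.187,0,-0.018,-0.001,0.187,0]'

```text
time: 36.6
tool_pos: [0.434, -0.0844, 0.012]
tcp_rot: [-3.099, -0.508, 0.005]
wrist_force: [0.0, -0.4, 0.7]
width: 0.647
grip_force: 0.0
```

Request:
step_arm --series '[0,0,0,0,0,0,0,0,0,0,0,0,0,0,0,0,0,0,0,0,0,0,0,0]' --gripper 0.1

```text
time: 37.35
tool_pos: [0.4364, -0.0852, 0.0143]
tcp_rot: [3.099, 0.508, 0.003]
wrist_force: [0.6, 0.1, 5.8]
width: 0.342
grip_force: 59.8
```

Run:
```python
from cf import *
T=tool();a=np.arctan2(T[1,0],T[0,0]);print(T[:3,3],np.degrees(a),togo(T,np.array([.6427,-.2108])-.09*np.array([np.cos(a),np.sin(a)])))
```

```text
[ 0.4364 -0.0852  0.0143] 18.60647248926022 [0.0654 0.1849 0.0003]
```

Request:
step_arm --series '[0,0,-0.04,0,0,0.01,-0.085,0,0.018,0.05,-0.085,0,0.034,0.095,-0.085,0,0.05,0.14,-0.085,0,0.065,0.185,-0.085,0,0.065,0.185,-0.085,0,0.065,0.185,-0.085,0]'

```text
time: 38.35
tool_pos: [0.5548, -0.239, 0.0973]
tcp_rot: [-3.099, -0.507, 0.003]
wrist_force: [-0.4, 0.2, -1.1]
width: 0.341
grip_force: 59.5
```

```bash
python3 st.py k1
python3 - <<'E'
import cv2
cv2.imwrite('pics/k1c.png',cv2.resize(cv2.imread('pics/k1.png')[0:300,120:440],None,fx=2,fy=2))
E
```

```text
[ 0.5546 -0.2386  0.0975] 18.614170383469467 38.4 [-0.4476  0.2481  1.8848  0.0002  1.011   0.7982]
stand1 [(array([282.5,  78.1]), 0.71, array([ 0.6431, -0.2097,  0.    ]))]
groove1 [(array([282.8,  72.6]), 0.6, array([ 0.6409, -0.2105,  0.05  ]))]
clip1 [(array([459.3,  39.4]), 0.97, array([ 0.7052, -0.3169,  0.    ])), (array([190.4, 277.8]), 0.66, array([ 0.4693, -0.1864,  0.    ])), (array([283.2, 175.5]), 0.57, array([ 0.5769, -0.2325,  0.    ]))]
tab1 [(array([522.1,  88.1]), 0.87, array([ 0.6773, -0.344 ,  0.046 ])), (array([282.8, 295.7]), 0.65, array([ 0.505 , -0.2563,  0.046 ]))]
```

View pics/k1c.png

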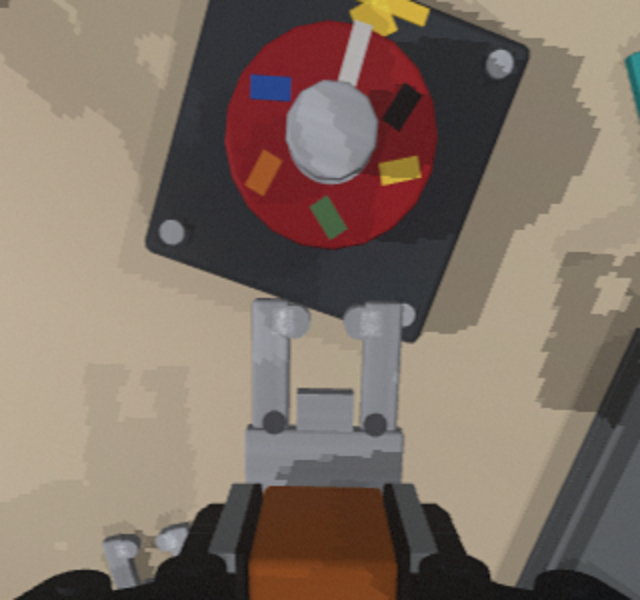

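Clip3 is held almost straight: jaw centre at crop (327,302), shoulder (324,429). The red head is at (332,131), slightly right.

Run:
```python
from h import *
np.set_printoptions(precision=4,suppress=True)
T=tool()
for n,j,s,g,r in (('k1',(327.5,302),(324.5,429),(332,131),(331.5,135)),):
    p=dict(np.load(f'pics/{n}.npz'))
    f=lambda q,z: (np.linalg.inv(T)@np.append(atz(p,(q[0]/2+120,q[1]/2),z),1))[:3]
    J=f(j,.089);S=f(s,.089);print(J,S,np.degrees(np.arctan2(J[1]-S[1],J[0]-S[0])),f(g,.066),f(r,.049))
```

```text
[0.0508 0.0011 0.0093] [0.0192 0.0003 0.0093] 1.339608255972692 [0.0916 0.0023 0.0323] [0.0929 0.0024 0.0493]
```

Request:
step_arm --series '[0,0,0.015,0,0,0,0.031,0,0,0,0.031,0,0,0,0.031,0]'

```text
time: 39.1
tool_pos: [0.5557, -0.2394, 0.0667]
tcp_rot: [-3.1, -0.508, 0.001]
wrist_force: [-0.5, -0.8, 0.6]
width: 0.341
grip_force: 59.5
```

Request:
step_arm --series '[0.01,0,0.001,0,0.02,0.001,0.001,0,0.028,0.001,0.001,0,0.035,0.001,0.001,0,0.038,0.001,0.001,0,0.038,0.001,0.001,0]'

```text
time: 39.85
tool_pos: [0.5917, -0.228, 0.0659]
tcp_rot: [-3.099, -0.508, 0.002]
wrist_force: [-1.8, -0.1, -0.3]
width: 0.34
grip_force: 59.5
```

Request:
step_arm --series '[0.003,0,0,0,0.006,0,0,0,0.009,0,0,0,0.011,0,0,0]'

```text
time: 40.35
tool_pos: [0.5942, -0.2269, 0.0652]
tcp_rot: [-3.098, -0.51, 0.027]
wrist_force: [-22.6, -8.1, 12.0]
width: 0.341
grip_force: 60.8
```

Request:
step_arm --series '[0.003,0,0,0,0.005,0,0,0,0.005,0,0,0,0.005,0,0,0]'

```text
time: 40.85
tool_pos: [0.6082, -0.2232, 0.0666]
tcp_rot: [3.1, 0.508, 0.002]
wrist_force: [-0.0, 0.0, -0.0]
width: 0.34
grip_force: 59.5
```

```bash
python3 st.py k2 | head -3
python3 - <<'E'
import cv2,numpy as np
a=[cv2.resize(cv2.imread(f'pics/{n}.png')[60:300,180:380],None,fx=2,fy=2) for n in('j2','k2')]
cv2.imwrite('pics/k2c.png',np.hstack(a))
E
```

```text
[ 0.608  -0.2231  0.0666] 18.623476912093338 40.9 [-0.3903  0.3552  1.8085  0.0002  0.9768  0.8554]
stand1 [(array([281.1, 165.5]), 0.72, array([ 0.6418, -0.2114,  0.    ]))]
groove1 [(array([282.3, 180.4]), 0.96, array([ 0.6419, -0.2119,  0.05  ]))]
```

View pics/k2c.png

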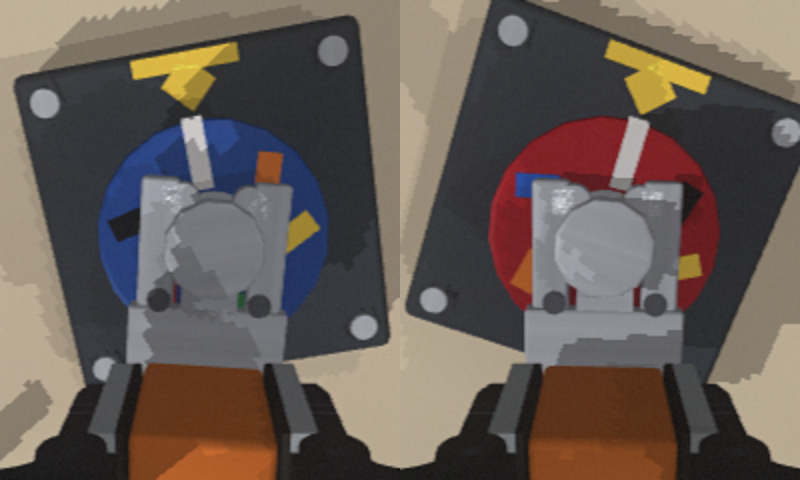

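Both clips are fully home (left blue, right red), and both marks point at the arrows. I release and look at clip4.

Request:
step_arm --series '[0,0,0,0,0,0,0,0,0,0,0,0,0,0,-0.04,0,0,0,-0.09,0,0,0,-0.134,0,0,0,-0.134,0]' --gripper 0.65

```text
time: 41.98
tool_pos: [0.6106, -0.2246, 0.2063]
tcp_rot: [3.095, 0.507, 0.014]
wrist_force: [-0.2, -0.2, 0.2]
width: 0.648
grip_force: 0.0
```

Request:
step_arm --series '[-0.045,-0.02,0,-0.07,-0.09,-0.045,0,-0.13,-0.139,-0.068,0,-0.13,-0.139,-0.068,0,-0.13,-0.139,-0.068,0,-0.13]'

```text
time: 42.6
tool_pos: [0.4541, -0.2032, 0.2]
tcp_rot: [3.061, 0.708, 0.001]
wrist_force: [0.2, -0.1, 0.7]
width: 0.653
grip_force: 0.0
```

```bash
python3 st.py c4; python3 cf.py c4 "(.472,-.193,.45)"
```

```text
[ 0.4549 -0.2034  0.2003] 26.054254588976374 42.65 [-0.4707 -0.0516  2.0096  0.0002  1.1826  0.6453]
stand1 [(array([375.6,   8.8]), 0.59, array([ 0.6432, -0.2114,  0.    ]))]
groove1 []
clip1 [(array([278. , 162.1]), 0.73, array([ 0.4696, -0.1915,  0.    ]))]
tab1 [(array([283.4, 205.3]), 0.78, array([ 0.4401, -0.2121,  0.046 ])), (array([403.4,  29.3]), 0.77, array([ 0.623 , -0.2351,  0.046 ])), (array([550.,  29.]), 0.69, array([ 0.6774, -0.3462,  0.046 ]))]
origin [ 0.4705 -0.1915] az 31.96876743422432 misfit 0.1384679003411558 tab [ 0.4383 -0.2117] tool [ 0.4551 -0.2034  0.2003] yaw 26.083627475427637 togo [-0.0187  0.0001 -0.    ]
```

Request:
step_arm --series '[-0.018,0,0.03,-0.08,-0.018,0,0.08,-0.08,-0.018,0,0.12,-0.08,-0.018,0,0.15,-0.08,-0.018,0,0.17,-0.08,-0.018,0,0.187,-0.08,-0.018,0,0.187,-0.08]'

```text
time: 43.72
tool_pos: [0.4371, -0.2105, 0.0119]
tcp_rot: [-3.028, -0.83, 0.003]
wrist_force: [0.2, -0.3, 0.5]
width: 0.65
grip_force: 0.0
```

Request:
step_arm --series '[0,0,0,0,0,0,0,0,0,0,0,0,0,0,0,0,0,0,0,0,0,0,0,0]' --gripper 0.1

```text
time: 44.48
tool_pos: [0.4389, -0.2116, 0.0144]
tcp_rot: [3.028, 0.83, 0.003]
wrist_force: [-0.2, 0.9, 6.4]
width: 0.345
grip_force: 59.9
```

Request:
step_arm --series '[0,0,-0.04,0,0,0,-0.08,0,-0.012,0.05,-0.085,0,-0.024,0.1,-0.085,0,-0.036,0.15,-0.085,0,-0.046,0.2,-0.085,0,-0.051,0.229,-0.085,0,-0.051,0.229,-0.085,0]'

```text
time: 45.48
tool_pos: [0.5107, -0.4359, 0.0976]
tcp_rot: [3.031, 0.827, -0.0]
wrist_force: [-0.1, 0.6, -0.5]
width: 0.337
grip_force: 59.5
```

```bash
python3 st.py t1
python3 - <<'E'
from h import *
t=shot('top'); print([(atz(t,d['extent'][:2],.01),d['extent'],d['score']) for d in viewer.boxes_of(t,'tray')]);
for u in [(418,181),(480,181),(483,252),(421,252)]: print(atz(t,u,.018))
E
```

```text
[ 0.5101 -0.4343  0.0974] 30.573505231935563 45.525 [-0.7425  0.3617  1.7354  0.0002  1.0463  0.2946]
stand1 []
groove1 []
clip1 [(array([279.6, 178.9]), 0.6, array([ 0.5275, -0.424 ,  0.    ]))]
tab1 [(array([280.4, 294.8]), 0.85, array([ 0.4654, -0.4614,  0.046 ]))]
[(array([ 0.53012187, -0.42196089,  0.01      ]), [452.0, 217.4, 67.2, 72.9], 0.6)]
[ 0.62098356 -0.34064037  0.018     ]
[ 0.62296481 -0.49706127  0.018     ]
[ 0.44368946 -0.48674133  0.018     ]
[ 0.44193421 -0.33633041  0.018     ]
```

Request:
step_arm --series '[0,0,0.04,0,0,0,0.065,0,0,0,0.077,0,0,0,0.077,0]'

```text
time: 46.32
tool_pos: [0.5102, -0.4333, 0.0206]
tcp_rot: [-3.028, -0.83, 0.001]
wrist_force: [0.5, -0.4, -0.5]
width: 0.335
grip_force: 59.6
```

Request:
step_arm --series '[0,0,0,0,0,0,0,0,0,0,0,0,0,0,-0.04,0,0,0,-0.09,0,0,0,-0.14,0,0,0,-0.18,0,0,0,-0.18,0]' --gripper 0.65

```text
time: 47.32
tool_pos: [0.513, -0.4363, 0.2076]
tcp_rot: [3.021, 0.828, 0.009]
wrist_force: [0.6, -0.3, -0.6]
width: 0.649
grip_force: 0.0
```

Run:
```python
from h import *
import time
s=monitor.read_state();print(s['tool_pos'],s['wrist_force'],s['time'])
t=shot('top');c=shot('scene')
a=cv2.resize(t['image'][120:270,150:500],None,fx=1.7,fy=1.7,interpolation=cv2.INTER_CUBIC);b=cv2.resize(c['image'][150:310,60:410],None,fx=1.7,fy=1.7,interpolation=cv2.INTER_CUBIC)
cv2.imwrite('pics/fin.png',np.vstack([a,b])[:,:,::-1])
```

```text
[ 0.51303789 -0.43631256  0.20759773] [ 0.57108444 -0.29973304 -0.59307998] 47.325
```

View pics/fin.png

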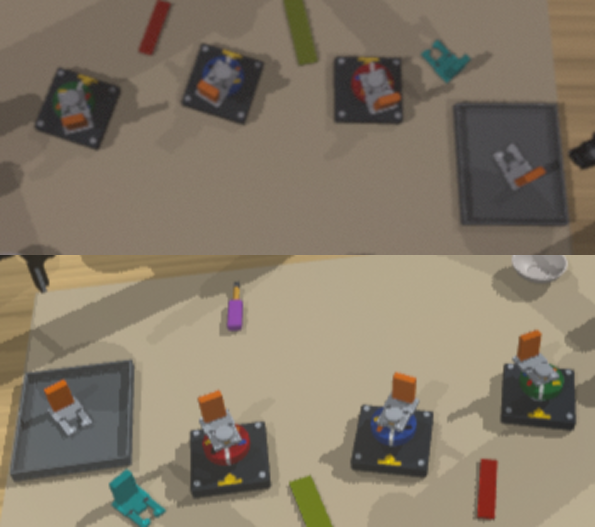

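The final view shows a clip on each of the three spindles, the fourth clip in the tray, and the bystanders in place. I hand the job in.

```bash
python3 -c "
from h import *
print(job.finish_job())"
```

```text
the job is handed in; nothing more can be done
None
```

All three roundels are turned to their arrows and locked with clips, the fourth clip is in the tray, and the job is handed in; the hand-in returned no verdict, so this rests on my last pictures and measurements.

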